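Fit the keyed agitator to the tilted pan mixer

TASK

Take the agitator out of its white stand and fit it into the drive hub of the tilted mixer, turning it until its key finds the keyways and it drops fully home. Then swing the hold-down arm with the red knob fully over the agitator's head to its stop and let go, leaving the other things on the table where they are.

Things in the scene. Friction and masses are not known exactly. Their poses are not given: they have to be found in the camera images.
- agitator_center (a point): Loose agitator (0.35-0.7 kg), steel spindle 140 mm long, blue T-grip on top; starts upright in the stand. Point on its axis half-way up, 70 mm above the tip. z along the axis to the grip; x along grip, cross key and scraper bar. Scraper bar 150 mm long (x), 54-66 mm above the tip, its white end blades (34 mm wide in y) reach down to 40. Half a turn gives the same fit.
- agitator_grip (a point): Centre of the agitator's blue grip, 120 mm above its tip, axes as agitator_center. Grip 56 mm (x) by 24 mm (y) by 40 mm tall (100-140 mm above the tip); grip it across the 24 mm. Below it a neck 18 mm across down to the scraper bar.
- agitator_key (a point): On the agitator's axis at the underside of its collar, 44 mm above the tip; axes as agitator_center. Collar 48 mm across, 10 mm thick. Below it a cross key 34 mm long (x), 8 mm wide (y), 18 mm tall, on a round pilot 22 mm across that goes on 26 mm below the key; the last 6 mm taper to 14 mm across.
- stand: White round stand, fixed: a tube 80 mm outside, 42 mm bore, 60 mm tall; origin at the centre of its underside. The agitator stands in it and lifts straight out.
- hub_mouth (a point): Centre of the bore's mouth in the dark hub's face, 138 mm above the table. z points out along the bore's axis, leaning 28 degrees from vertical towards the mixer's front (about towards the robot); y is level, to the hold-down arm's post; x points up the pan. These axes do not turn with the hub. The collar rests on this face when the agitator is fully home.
- pan_keyway (a point): Same point and axes as hub_mouth. Bore 24.4 mm across, 50 mm deep; two opposite keyways 11 mm wide, 20 mm deep, to 18.5 mm from the axis, a yellow spot beyond each. The hub is braked and stays still; keyways at an unknown angle within 35 degrees of x. Off them the key stops on the face, collar 18 mm up; within about 5 degrees of them it drops home.
- mixer: The fixed mixer's base, 200 x 200 mm, blue motor; origin at its underside's centre, 138 mm below hub_mouth; -x is its front. It carries a tilted steel pan 214 mm across round the hub; pan floor 10 mm below the hub's face, rim 9 mm above the face.
- hold_arm (a joint): Swing of the hold-down arm about its post, rad: 0 at its stop, over the hub's axis; grows as it opens up the pan (from over the hub to +x of hub_mouth), starts 1.2-1.9. Stays where left; 2 N at the knob moves it. Arm 20 mm wide, 12 thick, underside 103 mm above the hub's face: passes 7 mm over the head of a fully seated agitator, is blocked by one not home.
- red_knob (a point): Centre of the upright red round knob on the arm's end, 22 mm across; it rises 50 mm above the arm, this point 25 mm above the arm. It is 125 mm from the arm's pivot and stands along the hub's axis direction (same z as hub_mouth); axes turn with the arm.
- holder_pivot (a point): On the pivot axis of the arm, at the arm's underside, 130 mm beside the hub's axis (+y of hub_mouth) and 103 mm above the hub's face along it. The pivot axis is parallel to the hub's; a post 22 mm across stands below.
- amber_jar: Bystander (loose): squat amber glass jar with white cap, 72 mm across, 120 mm tall; origin at the centre of its underside.
- beaker: Bystander (loose): open steel beaker, 84 mm across, 120 mm tall; origin at the centre of its underside.
- oil_bottle: Bystander (loose): yellow bottle, 60 mm across, 190 mm tall; origin at the centre of its underside.
- mould: Bystander (loose): clear plastic mould tray with cells, 110 x 200 x 24 mm; origin at the centre of its underside.
- spatula: Bystander (loose): spatula lying flat, 200 mm long; origin at the middle of its length, at the table.
- bowl: Bystander (loose): open steel bowl, 130 mm across, 60 mm tall; origin at the centre of its underside.
- tin: Bystander (loose): green tin, 68 mm across, 100 mm tall; origin at the centre of its underside.
Mind the look-alikes: they are no part of the job. Leave any purple look-alike of the part that bears agitator_center alone.

How it is judged:
On the way, in this order (a step that is already met when the one before it is completed fails the run):
1. the agitator is lifted clear of its stand (z of agitator_center in the frame of stand above 0.125 m), for 0.1 s.
2. the agitator is fully home in the hub (z of agitator_center in the frame of hub_mouth below 0.03 m and distance between agitator_center and hub_mouth below 0.032 m and angle between the z axis of agitator_center and the z axis of hub_mouth, either way round below 0.08 rad), for 0.2 s.
At the end, for the whole second after the job is handed in: The agitator's collar rests on the hub's face (agitator centre 26 mm above the hub mouth along its axis, at most 30 mm; axes parallel within 0.08 rad), the hold-down arm is within 0.12 rad of its stop, and all is at rest (all of step 2 and value of joint hold_arm below 0.12 rad and velocity of joint hold_arm below 0.1 rad/s); the robot touches nothing.
It fails at once if a bystander is moved by more than 30 mm (distance of any of amber_jar, beaker, oil_bottle, mould, spatula, bowl, tin from where it was at the start of the episode above 0.03 m).
It also fails if it takes over 67 s, if anything falls off the work surface, if the arm or the gripper's body presses on something with over 40 N, if the wrist force passes 120 N, or if a joint passes its speed limit or range.

ROBOT

A 6-joint arm with a two-finger parallel gripper is mounted at the origin on the work surface. World frame = base frame: x ahead of the robot, y to its left, z up, the work surface at z = 0. Lengths are in m, angles in rad, forces in N, time in s.
With the tool pointing down it reaches from about 0.25 to 0.725 m from the base axis. Payload 9.7 kg.
Tool frame: the origin (TCP) lies between the finger pads; the fingertips stand 17 mm ahead of it and the grasp point (between the pads) lies 2 mm behind it; z points along the fingers, y is the direction in which the jaws open and shut (so a half turn about z gives the same grasp; the last joint's range is limited). The gripper opens to 85 mm and grips with 20 to 120 N. Pads are 22 mm wide; open, the fingers measure 114 mm over their backs; the gripper's body (76 mm by 85 mm) begins 54 mm behind the grasp point. The pads swing forward as they close: fully open they stand 13 mm farther back than shut.
Start: joints at [-1.343, 0.087, 0.176, 1.66, 0, 1.571], TCP at [0.124, -0.536, 0.248] pointing down, gripper open.
Joint ranges: [-3.13, 3.13], [-0.85, 1.81], [-1.15, 1.24], [-2.2, 2.28], [-1.44, 1.52], [-3.14, 3.14]. Speed limits (rad/s): [2.22, 2.22, 2.57, 3.14, 3.14, 3.14].

INTERFACE

Orientations are given as a unit quaternion [w, x, y, z].
In Python, from cell import manip, vision gives the robot as it stands.
- The arm moves only by the tool jog_arm, never from a script. Its argument "motion" is a list of rows, each a list of 2 entries, a list of its own where there are three numbers: the shift along the tool's x, y, z in units of 25 mm (1.0 is 25 mm), then the turn, a rotation vector about the tool's x, y, z in rad. A call has 1 to 12 rows; each row is the pose to reach, as a shift and turn from the pose commanded when the call began, along the tool's axes at that moment; what a row does not reach only later rows make up. A row lasts 1/12 s, in which the tool goes at most 41.7 mm and 7.16 degrees, less where a joint would pass 70% of its speed; a pose out of reach is approached as far as the arm can. A call with a gripper value outside its range is refused whole. "grip" is the gripper's target within -1 to 1 (shut at 1, half-way at 0, fully open at -1), set as the call begins (left out, the last holds). The fingers move at their own pace and stop on an object; the grip force is fixed at half the most. Time passes only in rows, so rows that repeat a pose let the fingers close. It gives the time, the measured TCP pose, the force and the opening at its end, in the units of the state.
- manip.observe(): the state, without advancing time (a new reading comes with each control period).
- vision.read_camera(name): name is "scene" or "top" or "wrist"; returns the picture (480x640x3 uint8, blue, green, red); there is no depth.
- vision.calibration(name): a dict with "K" (3x3 intrinsics, pixels), "extrinsics" (4x4, takes a point from camera to world coordinates). Camera axes: x right, y up, looking along -z (the intrinsics and any distortion apply to the point x, -y, -z); pixel columns grow to the right and rows downward; lengths in m; the calibration is good to about 2 mm. A picture is of the moment at which its call begins: read the wrist's pose just before it. calibration takes no time and is no camera call; for the wrist camera it gives the pose at the moment of the call.
- manip.job_done(): hands the job in, once; it reports no verdict.
Trained networks look in the newest picture that a camera, given by its name, has taken for a name from the list of things; names that differ only in an ending like _2 or _b are one class to them, and where a whole thing is asked for, a point or a joint stands for the part that bears it (a point fixed in the world has none). Each returns a list of dicts, best first, with "score" (0 to 1); they miss things now and then, are a little off and sometimes report something else, mostly with a low value. They report only what shows in the picture. A call takes as long as a camera call. They do not tell look-alikes from the thing itself.
- vision.silhouettes(camera, name): "pixels" (480x640 bool, what is visible of it) and "box" ([left, top, right, bottom] in pixels, round what is visible of it).
- vision.spot_point(camera, name): "pixel" ([column, row] in pixels: a listed point, or the origin of a listed thing).
The state is a dict: "time": time; "joint_pos": joint angles; "qvel": joint speeds; "joint_torque": joint torques, N m; "tool_pos": TCP position; "eef_rot": TCP orientation; "force": force on the tool from outside, world axes, zero at the start; "moment": the same for the moment, N m; "grip_width": finger opening in m.
Only numpy, scipy, OpenCV 4.12 (cv2) and the standard library are available. Lean on these libraries where they do the work, as an engineer would, in place of code of your own. Each camera call takes 0.05 s, during which the arm holds its last target. There are 200 camera calls.

## Working session

There is one attempt and no reset: what is moved stays moved. The work goes in short steps, Python scripts to look and compute and a tool call to move; the robot and the scene stay as the last step left them, time stands still between calls to the robot, and variables do not carry over. Pictures are saved under pics/ and viewed, about 8 in all and at most 12, crops included, and the job is handed in when it is done.

Besides the shell and the picture viewer there is one more tool, called after ">>>" by a JSON object that holds its "api" and its "payload", one argument or row to a line. jog_arm: Moves the arm, as the interface text tells. Its arguments: {"type":"object","properties":{"motion":{"type":"array","items":{"type":"array"}},"grip":{"type":"number"}},"required":["motion"]}

```bash
ls; mkdir -p pics; python3 - <<'E'
from cell import manip, vision
import cv2, numpy as np
print(manip.observe())
ims={}
for c in ['scene','top']:
    im=vision.read_camera(c); ims[c]=im; cv2.imwrite(f'pics/{c}0.png',im)
    cal=vision.calibration(c); print(c,np.round(cal['K'],1).tolist(),np.round(cal['extrinsics'],4).tolist(),[k for k in cal])
    for n in ['agitator_center','agitator_grip','agitator_key','stand','hub_mouth','pan_keyway','mixer','red_knob','holder_pivot']:
        print(n,[(np.round(d['pixel'],1).tolist(),round(d['score'],2)) for d in vision.spot_point(c,n)][:4])
E
```

```text
pics
{'time': 0.0, 'joint_pos': array([-1.34299294e+00,  8.74732368e-02,  1.75146937e-01,  1.65977829e+00,
        1.37595483e-05,  1.57080538e+00]), 'qvel': array([-5.60226171e-05,  1.50437722e-03, -1.12099068e-03,  1.75098811e-03,
       -1.80277460e-03,  2.13279226e-03]), 'joint_torque': array([-1.20888686e-03, -5.20382452e+01,  4.64809656e+01,  1.58499100e-02,
       -2.31670047e-04, -1.49724201e-05]), 'tool_pos': array([ 0.12417116, -0.53560244,  0.24758238]), 'eef_rot': array([-6.50672869e-04,  9.93520515e-01,  1.13651040e-01, -6.75132522e-05]), 'force': array([-0.03116392,  0.57875978,  0.17003443]), 'moment': array([0.01251129, 0.00585541, 0.03042803]), 'grip_width': 0.08546372527506405}
scene [[571.7, 0.0, 315.7], [0.0, 571.7, 242.2], [0.0, 0.0, 1.0]] [[-0.8862, -0.3453, 0.3089, 0.9753], [0.4633, -0.6529, 0.5992, 0.823], [-0.0053, 0.6741, 0.7386, 1.18], [0.0, 0.0, 0.0, 1.0]] ['K', 'extrinsics']
agitator_center [([342.4, 318.6], 0.97), ([417.3, 295.1], 0.93)]
agitator_grip [([341.2, 301.7], 0.88), ([421.9, 283.5], 0.81), ([244.9, 195.5], 0.6)]
agitator_key [([340.8, 322.1], 0
[... 283 characters left out ...]
3], [0.0, 590.6, 240.3], [0.0, 0.0, 1.0]] [[-0.0016, 0.9797, -0.2006, 0.2519], [-1.0, -0.0002, 0.0072, 0.0014], [0.007, 0.2006, 0.9797, 1.6937], [0.0, 0.0, 0.0, 1.0]] ['K', 'extrinsics']
agitator_center [([243.1, 315.4], 0.95), ([377.4, 257.3], 0.72), ([250.9, 241.4], 0.68), ([368.7, 265.4], 0.5)]
agitator_grip [([243.0, 311.2], 0.63), ([245.5, 240.0], 0.59)]
agitator_key [([245.4, 310.9], 0.88), ([249.8, 243.1], 0.76)]
stand [([253.5, 247.7], 0.88)]
hub_mouth [([379.0, 256.8], 0.68)]
pan_keyway [([314.4, 192.9], 0.54)]
mixer [([368.6, 263.0], 0.82), ([325.7, 243.6], 0.57)]
red_knob [([323.1, 243.5], 0.97), ([376.7, 255.6], 0.43)]
holder_pivot [([336.1, 287.2], 0.82), ([325.0, 241.4], 0.49)]
```

View pics/scene0.png

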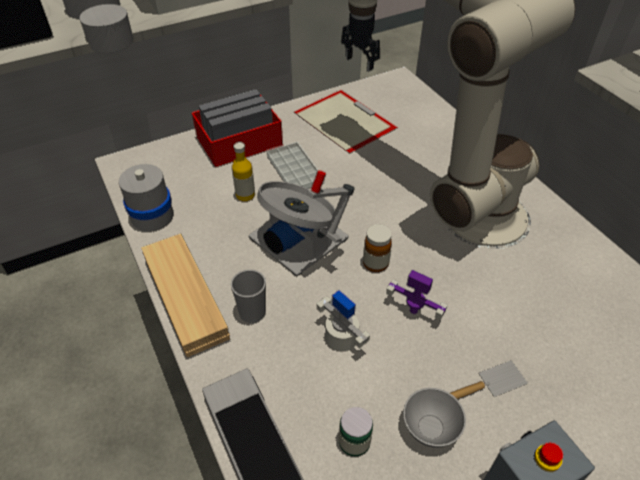

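View pics/top0.png

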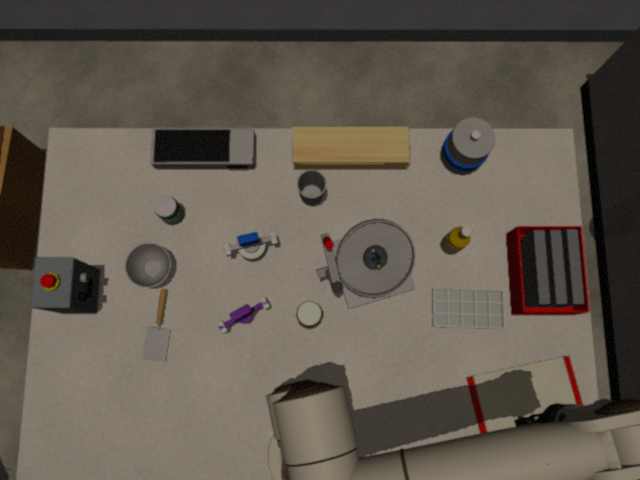

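The scene view shows the blue-gripped agitator in its stand at (343,305), the purple look-alike at (418,295), and the mixer hub at (296,204) with the red knob at (320,181). In the top view the agitator is at (249,240), the hub at (376,257) and the open arm runs from (334,287) to (326,243).

```bash
cat > h.py <<'E'
import numpy as np, cv2
from scipy.optimize import least_squares
from scipy.spatial.transform import Rotation as R
def proj(cal,P):
    E=cal['extrinsics']; p=(np.atleast_2d(P)-E[:3,3])@E[:3,:3]
    p=p*[1,-1,-1]; q=p@cal['K'].T
    return q[:,:2]/q[:,2:]
def ray(cal,px):
    E=cal['extrinsics']; d=np.linalg.inv(cal['K'])@[px[0],px[1],1.]
    return E[:3,3],E[:3,:3]@(d*[1,-1,-1])
def onz(cal,px,z):
    o,d=ray(cal,px); return o+d*(z-o[2])/d[2]
def tri(obs,x0=(.45,0,.1)):
    f=lambda P:np.concatenate([proj(c,P)[0]-p for c,p in obs])
    s=least_squares(f,x0); return s.x,np.abs(s.fun).max()
def hubR(yaw): # hub axes; front (-x) faces robot; z leans to -x
    return R.from_euler('z',yaw).as_matrix()@R.from_euler('y',-np.deg2rad(28)).as_matrix()
def hub(m): # m=x,y,yaw -> origin, rot
    return np.array([m[0],m[1],.138]),hubR(m[2])
def hp(m,l): o,Rm=hub(m); return o+np.asarray(l)@Rm.T
def tool(st=None):
    from cell import manip
    st=st or manip.observe(); q=st['eef_rot']
    return st['tool_pos'],R.from_quat([q[1],q[2],q[3],q[0]]).as_matrix()
def delta(p,Rt,tp,tR): # shift in units and rotvec, tool axes
    return np.round(tR.T@(p-tp)/.025,2),np.round(R.from_matrix(tR.T@Rt).as_rotvec(),3)
E
cat > a.py <<'E'
from h import *
from cell import vision
C={c:vision.calibration(c) for c in('scene','top')}
I={c:cv2.imread(f'pics/{c}0.png') for c in C}
for c in C: pass
# blue grip blobs
roi={'scene':(300,270,390,340),'top':(220,225,285,265)}
g={}
for c,(a,b,d,e) in roi.items():
    h=cv2.cvtColor(I[c][b:e,a:d],cv2.COLOR_BGR2HSV); m=cv2.inRange(h,(105,120,50),(125,255,255))
    ys,xs=np.nonzero(m); g[c]=np.array([xs.mean()+a,ys.mean()+b]); print(c,g[c],len(xs))
P,r=tri([(C[c],g[c]) for c in C]); print('grip',P,r)
print('grip on z .136', [onz(C[c],g[c],.136) for c in C])
e1=onz(C['top'],(228,250),.076);e2=onz(C['top'],(275,238.5),.076);print('bar',e1,e2,np.linalg.norm(e1-e2),'yaw',np.arctan2(*(e2-e1)[1::-1]))
obs=[('scene',(296.5,204.5),(0,0,0)),('top',(376,257),(0,0,0)),('scene',(347.1,191.7),(0,.13,.103)),('top',(336.1,287.2),(0,.13,.103))]
f=lambda m:np.concatenate([proj(C[c],hp(m,l))[0]-p for c,p,l in obs])
s=least_squares(f,(.5,-.1,0)); print('mixer',s.x,s.fun.round(1))
K,r=tri([(C['scene'],(320.5,182)),(C['top'],(327,243))]);o,Rm=hub(s.x);l=Rm.T@(K-o);print('knob',K,r,'local',l,'ang',np.arctan2(l[0],.13-l[1]), np.hypot(l[0],.13-l[1]))
for n in ['amber_jar','beaker','oil_bottle','mould']:
    from cell import vision
    for c in C: print(n,c,[np.round(onz(C[c],d['pixel'],0),3)[:2] for d in vision.spot_point(c,n)][:2])
for c in C:
    im=I[c].copy()
    t=np.linspace(0,2*np.pi,60)
    for rr,z in((.107,.009),(.024,0)):
        cv2.polylines(im,[proj(C[c],hp(s.x,np.c_[rr*np.cos(t),rr*np.sin(t),0*t+z])).astype(int)],True,(0,255,0),1)
    u=proj(C[c],hp(s.x,[0,0,0]))[0].astype(int); 
    w=im[max(0,u[1]-60):u[1]+60,max(0,u[0]-75):u[0]+75]; C[c]['w']=cv2.resize(w,None,fx=2.6,fy=2.6)
cv2.imwrite('pics/fit0.png',np.hstack([C[c]['w'] for c in C]))
E
python3 a.py
```

```text
scene [343.16756757 304.07297297] 370
top [247.73372781 238.18343195] 169
grip [0.57363425 0.17111801 0.13719058] 1.076129107529539
grip on z .136 [array([0.57133885, 0.17204197, 0.136     ]), array([0.57669893, 0.16909419, 0.136     ])]
bar [0.55561569 0.22974259 0.076     ] [0.58829095 0.0993395  0.076     ] 0.13443451189786748 yaw -1.3252801221613675
mixer [ 0.52184384 -0.1698258   0.34160351] [-0.8 -1.2 -1.9  1.1 -0.8 -0.6 -0.  -0.1]
knob [ 0.52320953 -0.03629428  0.31894644] 1.716751043384022 local [0.12558213 0.12535839 0.13816132] ang 1.5338523929331942 0.1256678754874128
amber_jar scene [array([0.373, 0.01 ])]
amber_jar top [array([0.379, 0.007])]
beaker scene [array([ 0.739, -0.007])]
beaker top [array([ 0.744, -0.007]), array([0.678, 0.406])]
oil_bottle scene [array([ 0.59 , -0.402])]
oil_bottle top [array([ 0.588, -0.414])]
mould scene [array([ 0.386, -0.436])]
mould top [array([ 0.39 , -0.453])]
```

View pics/fit0.png

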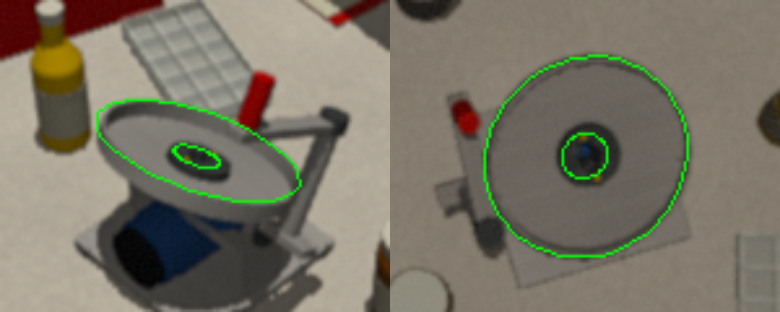

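The overlay of the pan rim and hub circle (green) matches both views to within about 1 px. The yellow keyway spots show in the top crop at (583,140) and (598,178). Next I'll look at the hub with the wrist camera, on the way to the agitator.

```bash
python3 - <<'E'
from h import *
from cell import vision
tp,tR=tool(); c=vision.calibration('wrist'); E=c['extrinsics']
print(np.round(tR.T@(E[:3,3]-tp),3), np.round(tR.T@E[:3,:3],3).tolist(), c['K'].round(0).tolist())
m=(.522,-.170,.32); o,Rm=hub(m); Rt=Rm@np.diag([1,-1,-1])
for hgt in(.30,):
    print(o+Rm[:,2]*hgt, delta(o+Rm[:,2]*hgt,Rt,tp,tR))
E
```

```text
[ 0.066  0.001 -0.125] [[-0.0, 0.966, 0.259], [1.0, 0.0, -0.0], [-0.0, 0.259, -0.966]] [[339.0, 0.0, 321.0], [0.0, 339.0, 239.0], [0.0, 0.0, 1.0]]
[ 0.38830829 -0.21430402  0.40288428] (array([ 13.19, -10.14,  -6.18]), array([ 0.022,  0.488, -0.09 ]))
```

>>> {"api": "jog_arm", "payload": {
  "motion": [
    [[14.7,-10.3,-3.4],[0.022,0.488,-0.09]],
    [[14.7,-10.3,-3.4],[0.022,0.488,-0.09]],
    [[14.7,-10.3,-3.4],[0.022,0.488,-0.09]],
    [[14.7,-10.3,-3.4],[0.022,0.488,-0.09]],
    [[14.7,-10.3,-3.4],[0.022,0.488,-0.09]],
    [[14.7,-10.3,-3.4],[0.022,0.488,-0.09]],
    [[14.7,-10.3,-3.4],[0.022,0.488,-0.09]],
    [[14.7,-10.3,-3.4],[0.022,0.488,-0.09]],
    [[14.7,-10.3,-3.4],[0.022,0.488,-0.09]],
    [[14.7,-10.3,-3.4],[0.022,0.488,-0.09]],
    [[14.7,-10.3,-3.4],[0.022,0.488,-0.09]],
    [[14.7,-10.3,-3.4],[0.022,0.488,-0.09]]
  ]
}}

```text
time: 2.4
tool_pos: [0.4272, -0.1967, 0.3356]
eef_rot: [-0.038, 0.957, 0.158, 0.24]
force: [-0.2, 0.2, -0.2]
grip_width: 0.0856
```

```bash
python3 - <<'E'
from h import *
from cell import vision, manip
c=vision.calibration('wrist'); im=vision.read_camera('wrist'); cv2.imwrite('pics/w1.png',im)
import pickle; pickle.dump(c,open('w1.pkl','wb'))
print(manip.observe()['qvel'].round(3), manip.observe()['joint_pos'].round(2))
for n in ['hub_mouth','pan_keyway','red_knob','holder_pivot']:
    print(n,[(np.round(d['pixel'],1).tolist(),round(d['score'],2)) for d in vision.spot_point('wrist',n)][:3])
m=(.522,-.170,.32); t=np.linspace(0,2*np.pi,60)
for r,z in((.107,.009),(.0122,0)):
    cv2.polylines(im,[proj(c,hp(m,np.c_[r*np.cos(t),r*np.sin(t),0*t+z])).astype(int)],True,(0,255,0),1)
cv2.imwrite('pics/w1b.png',im)
E
```

```text
[-0.094  0.019 -0.013  0.024 -0.003 -0.063] [-0.66 -0.36 -0.13  1.52  0.4   2.21]
hub_mouth [([327.3, 216.6], 0.89), ([493.1, 256.5], 0.51), ([152.6, 238.9], 0.21)]
pan_keyway [([327.7, 221.6], 0.71), ([264.2, 89.3], 0.69)]
red_knob [([109.2, 38.7], 0.83)]
holder_pivot [([155.3, 240.1], 0.82)]
```

View pics/w1b.png

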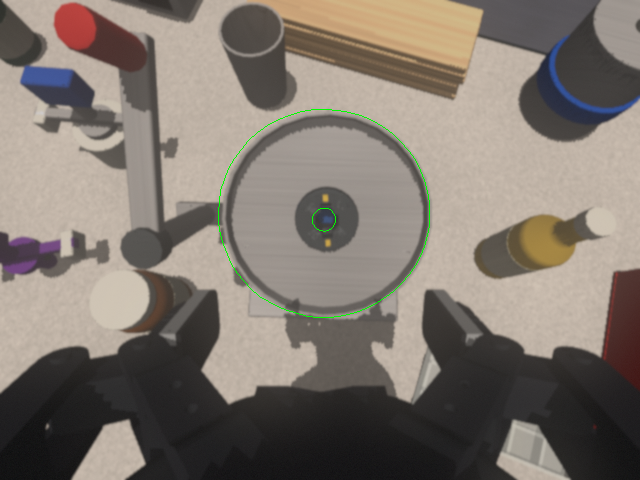

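The wrist view shows the hub disc at (327,219) with yellow spots at (325,198) and (328,243). The predicted bore is about 3 px to the left. The arm pivot is at (142,245) and the knob at (75,25)–(133,50).

```bash
cat > b.py <<'E'
from h import *
import pickle
from cell import vision
W=pickle.load(open('w1.pkl','rb')); C={c:vision.calibration(c) for c in('scene','top')}; C['w']=W
im=cv2.imread('pics/w1.png'); hsv=cv2.cvtColor(im,cv2.COLOR_BGR2HSV)
y=cv2.inRange(hsv[180:260,290:365],(18,110,90),(32,255,255))
n,l,st,ce=cv2.connectedComponentsWithStats(y); print(st.tolist(),(ce+[290,180]).round(1).tolist())
d=(cv2.cvtColor(im,cv2.COLOR_BGR2GRAY)[180:260,285:370]<85).astype(np.uint8); d=cv2.morphologyEx(d,cv2.MORPH_CLOSE,np.ones((9,9)))
n,l2,s2,c2=cv2.connectedComponentsWithStats(d); k=1+s2[1:,4].argmax(); hc=c2[k]+[285,180]; print('disc',hc,s2[k])
i=np.argsort(-st[1:,4])[:2]+1; sp=(ce[i]+[290,180]); sp=sp[np.argsort(sp[:,1])]
# m: x,y,yaw,keyangle,spotradius
obs=[('scene',(296.5,204.5),(0,0,0),1),('top',(376,257),(0,0,0),1),('scene',(347.1,191.7),(0,.13,.103),.5),('top',(336.1,287.2),(0,.13,.103),.5),('w',hc,(0,0,0),1),('w',(142,247),(0,.13,.115),.5)]
def f(m):
    a=np.array([np.cos(m[3]),np.sin(m[3]),0])*m[4]
    return np.concatenate([w*(proj(C[c],hp(m,l))[0]-p) for c,p,l,w in obs]+[proj(W,hp(m,a))[0]-sp[0],proj(W,hp(m,-a))[0]-sp[1]])
s=least_squares(f,(.52,-.17,.3,0,.02),x_scale=.01); print(s.x.round(4),'keydeg',np.rad2deg(s.x[3]),s.fun.reshape(-1,2).round(1).tolist())
o,Rm=hub(s.x)
for c,p,zz in(('w',(75,25),.165),('scene',(320.5,182),.14),('top',(327,243),.14)):
    a,dd=ray(C[c],p); t=(zz-Rm[:,2]@(a-o))/(Rm[:,2]@dd); l=Rm.T@(a+dd*t-o); print(c,l.round(4),'ang',np.arctan2(l[0],.13-l[1]),np.hypot(l[0],.13-l[1]))
np.save('m.npy',s.x)
E
python3 b.py; python3 - <<'E'
import sys; sys.path.insert(0,'.')
from h import *
tp,tR=tool()
th=-1.325+np.pi; Rt=np.array([[np.cos(th),np.sin(th),0],[np.sin(th),-np.cos(th),0],[0,0,-1]]).T
print(delta(np.array([.574,.171,.30]),Rt,tp,tR), delta(np.array([.45,.0,.47]),Rt,tp,tR))
E
```

```text
[[0, 0, 75, 80, 5924], [33, 14, 5, 8, 37], [35, 59, 6, 8, 39]] [[327.0, 219.5], [325.1, 197.6], [327.4, 242.4]]
disc [326.35079576 218.51856764] [  11    8   61   63 3016]
[ 0.5225 -0.1719  0.2988  0.0817  0.0238] keydeg 4.6814784779180165 [[-1.4, -1.6], [-1.2, 0.9], [-1.2, 0.3], [-0.3, -1.1], [-0.5, 1.4], [1.2, 0.2], [-0.4, -0.5], [-0.4, -0.5]]
w [0.1251 0.1241 0.165 ] ang 1.5234151022671178 0.1252400470363838
scene [0.1157 0.1307 0.14  ] ang 1.5766683204508714 0.11570711117280548
top [0.1234 0.1259 0.14  ] ang 1.5372991673343746 0.12344689294212824
(array([  8.57, -12.32,   6.03]), array([ 0.365, -0.392, -1.466])) (array([ 5.7 , -7.37, -3.18]), array([ 0.365, -0.392, -1.466]))
```

>>> {"api": "jog_arm", "payload": {
  "motion": [
    [[5.7,-7.4,-3.2],[0.18,-0.2,-0.73]],
    [[5.7,-7.4,-3.2],[0.18,-0.2,-0.73]],
    [[5.7,-7.4,-3.2],[0.18,-0.2,-0.73]],
    [[5.7,-7.4,-3.2],[0.18,-0.2,-0.73]],
    [[5.7,-7.4,-3.2],[0.365,-0.392,-1.466]],
    [[5.7,-7.4,-3.2],[0.365,-0.392,-1.466]],
    [[8.6,-12.3,6.0],[0.365,-0.392,-1.466]],
    [[8.6,-12.3,6.0],[0.365,-0.392,-1.466]],
    [[8.6,-12.3,6.0],[0.365,-0.392,-1.466]],
    [[8.6,-12.3,6.0],[0.365,-0.392,-1.466]],
    [[8.6,-12.3,6.0],[0.365,-0.392,-1.466]],
    [[8.6,-12.3,6.0],[0.365,-0.392,-1.466]]
  ]
}}

```text
time: 3.65
tool_pos: [0.5664, 0.158, 0.3125]
eef_rot: [-0.001, 0.636, 0.772, 0.009]
force: [1.2, -0.6, 0.8]
grip_width: 0.0854
```

>>> {"api": "jog_arm", "payload": {
  "motion": [
    [[0,0,0],[0,0,0]],
    [[0,0,0],[0,0,0]]
  ]
}}

```text
time: 3.82
tool_pos: [0.566, 0.1584, 0.3097]
eef_rot: [-0.004, 0.637, 0.771, 0.007]
force: [-0.4, 0.1, -0.2]
grip_width: 0.0856
```

```bash
cat > c.py <<'E'
from h import *
from cell import vision, manip
tp,tR=tool(); print(tp.round(4),tR.round(3).tolist(), manip.observe()['qvel'].round(3),manip.observe()['joint_pos'].round(2))
c=vision.calibration('wrist'); im=vision.read_camera('wrist'); cv2.imwrite('pics/w2.png',im)
import pickle; pickle.dump(c,open('w2.pkl','wb'))
for n in ['agitator_grip','agitator_center','agitator_key','stand']:
    print(n,[(np.round(d['pixel'],1).tolist(),round(d['score'],2)) for d in vision.spot_point('wrist',n)][:3])
hsv=cv2.cvtColor(im,cv2.COLOR_BGR2HSV); b=cv2.inRange(hsv,(105,120,50),(125,255,255))
n,l,st,ce=cv2.connectedComponentsWithStats(b); k=1+st[1:,4].argmax(); print('blue',ce[k],st[k])
pts=np.argwhere(l==k)[:,::-1].astype(np.float32); print(cv2.minAreaRect(pts))
th=-1.325
def model(x,y,th): 
    a=np.array([np.cos(th),np.sin(th),0]);bb=np.array([-a[1],a[0],0])
    return lambda u,v,z:np.array([x,y,0])+u*a+v*bb+[0,0,z]
M=model(.5737,.171,th)
for z in(.156,.116): cv2.polylines(im,[proj(c,[M(u,v,z) for u,v in((.028,.012),(-.028,.012),(-.028,-.012),(.028,-.012))]).astype(int)],True,(0,255,0),1)
cv2.polylines(im,[proj(c,[M(u,v,.082) for u,v in((.075,.017),(-.075,.017),(-.075,-.017),(.075,-.017))]).astype(int)],True,(0,255,255),1)
cv2.imwrite('pics/w2b.png',im)
E
python3 c.py
```

```text
[0.566  0.1584 0.3097] [[-0.188, 0.982, 0.003], [0.982, 0.188, 0.016], [0.015, 0.006, -1.0]] [-0.031 -0.093  0.028  0.022  0.002  0.019] [0.27 0.21 0.43 1.79 0.01 1.65]
agitator_grip [([333.9, 214.4], 0.72), ([120.6, 153.6], 0.55)]
agitator_center [([146.2, 153.0], 0.93), ([328.7, 204.6], 0.87)]
agitator_key [([155.1, 151.9], 0.84), ([328.3, 203.4], 0.78)]
stand [([328.5, 194.0], 0.97), ([161.7, 286.4], 0.29)]
blue [330.6424581  197.40223464] [319 186  25  24 537]
((331.0, 197.5), (23.0, 24.0), 90.0)
```

View pics/w2b.png

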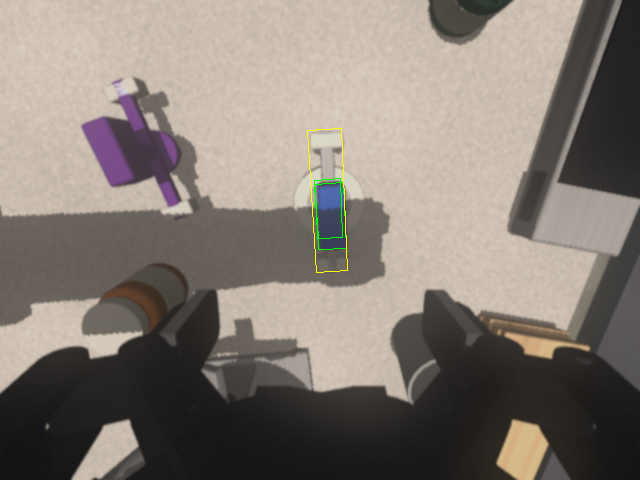

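The grip shows at (330,212) and the bar runs from (326,140) to (332,265); my model is within a few pixels. I'll refine it by fitting the grip box to the blue mask.

```bash
cat > d.py <<'E'
from h import *
import pickle, itertools
c=pickle.load(open('w2.pkl','rb')); im=cv2.imread('pics/w2.png'); hsv=cv2.cvtColor(im,cv2.COLOR_BGR2HSV)
b=cv2.inRange(hsv,(104,110,25),(128,255,255)); n,l,st,ce=cv2.connectedComponentsWithStats(b[:300,280:380])
k=1+st[1:,4].argmax(); mask=np.zeros((480,640),np.uint8); mask[:300,280:380]=(l==k); print(st[k],ce[k]+[280,0])
S=8
big=cv2.resize(mask[160:270,290:370]*255,None,fx=S,fy=S,interpolation=cv2.INTER_LINEAR)>127
box=np.array(list(itertools.product((-.028,.028),(-.012,.012),(.116,.156))))
def iou(m):
    x,y,th=m; a=np.array([np.cos(th),np.sin(th)]); P=np.c_[x+box[:,0]*a[0]-box[:,1]*a[1],y+box[:,0]*a[1]+box[:,1]*a[0],box[:,2]]
    q=((proj(c,P)-[290,160]+.5)*S).astype(np.float32); z=np.zeros(big.shape,np.uint8)
    cv2.fillConvexPoly(z,cv2.convexHull(q).astype(np.int32),1); z=z>0
    return -(z&big).sum()/(z|big).sum()
from scipy.optimize import minimize
s=minimize(iou,(.5737,.171,-1.325),method='Nelder-Mead',options=dict(initial_simplex=[(.57,.17,-1.33),(.58,.17,-1.33),(.57,.18,-1.33),(.57,.17,-1.25)],xatol=1e-4,fatol=1e-4)); print(s.x,s.fun)
np.save('ag.npy',s.x)
# white bar axis at z=.076
g=cv2.inRange(hsv[100:290,300:360],(0,0,150),(180,60,255)); 
tp,tR=tool(); x,y,th=s.x; th+=np.pi
Rt=np.array([[np.cos(th),np.sin(th),0],[np.sin(th),-np.cos(th),0],[0,0,-1]]).T
print(delta(np.array([x,y,.138]),Rt,tp,tR))
zz=cv2.resize(im[110:290,270:390],None,fx=3,fy=3,interpolation=cv2.INTER_CUBIC); cv2.imwrite('pics/w2c.png',zz)
E
python3 d.py
```

```text
[ 38 186  27  25 582] [330.70446735 197.32302405]
[ 0.5738551   0.17433831 -1.35327122] -0.2906490099319133
(array([0.49, 0.35, 7.16]), array([ 0.018, -0.016, -0.031]))
```

View pics/w2c.png

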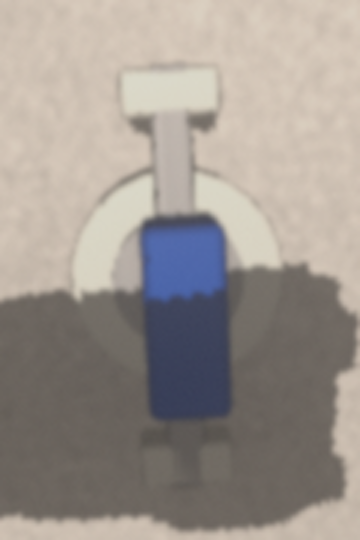

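The crop shows the grip spanning roughly (317,181) to (347,249). A shadow split the mask, so I'll refit with that outline.

```bash
python3 - <<'E'
s=open('d.py').read()
s=s.replace("S=8\n","S=8\nmask[:]=0; poly=np.array([(318.5,181.5),(343.5,181.5),(345.3,186),(347,248.3),(320,249.2),(317.5,186)])\n")
s=s.replace("big=cv2.resize(mask[160:270,290:370]*255,None,fx=S,fy=S,interpolation=cv2.INTER_LINEAR)>127","big=np.zeros((110*S,80*S),np.uint8); cv2.fillPoly(big,[((poly-[290,160]+.5)*S).astype(np.int32)],1); big=big>0")
open('d.py','w').write(s)
E
python3 d.py
```

```text
[ 38 186  27  25 582] [330.70446735 197.32302405]
[ 0.57534535  0.17042067 -1.31394373] -0.92157076884673
(array([0.33, 0.38, 7.15]), array([ 0.018, -0.015, -0.07 ]))
```

```bash
python3 - <<'E'
from h import *
tp,tR=tool(); print(tp.round(4))
x,y,th=.5752,.1707,-1.33+np.pi
Rt=np.array([[np.cos(th),np.sin(th),0],[np.sin(th),-np.cos(th),0],[0,0,-1]]).T
print(delta(np.array([x,y,.134]),Rt,tp,tR))
E
```

```text
[0.5651 0.1572 0.3165]
(array([0.34, 0.37, 7.31]), array([ 0.018, -0.015, -0.054]))
```

>>> {"api": "jog_arm", "payload": {
  "motion": [
    [[0.34,0.37,1.0],[0.018,-0.015,-0.054]],
    [[0.34,0.37,2.3],[0.018,-0.015,-0.054]],
    [[0.34,0.37,3.6],[0.018,-0.015,-0.054]],
    [[0.34,0.37,4.8],[0.018,-0.015,-0.054]],
    [[0.34,0.37,5.8],[0.018,-0.015,-0.054]],
    [[0.34,0.37,6.6],[0.018,-0.015,-0.054]],
    [[0.34,0.37,7.1],[0.018,-0.015,-0.054]],
    [[0.34,0.37,7.3],[0.018,-0.015,-0.054]],
    [[0.34,0.37,7.3],[0.018,-0.015,-0.054]],
    [[0.34,0.37,7.3],[0.018,-0.015,-0.054]],
    [[0.34,0.37,7.3],[0.018,-0.015,-0.054]],
    [[0.34,0.37,7.3],[0.018,-0.015,-0.054]]
  ]
}}

```text
time: 5.07
tool_pos: [0.5752, 0.1723, 0.1338]
eef_rot: [-0.0, 0.616, 0.788, -0.0]
force: [-0.5, 0.2, 0.6]
grip_width: 0.0854
```

```bash
cat > e.py <<'E'
from h import *
from cell import manip
tp,tR=tool(); s=manip.observe(); print(s['time'],tp.round(4),'yaw',np.arctan2(tR[1,0],tR[0,0]).round(4),'z',tR[:,2].round(4),'q',s['joint_pos'].round(2),'F',s['force'].round(1),'M',s['moment'].round(2),s['grip_width'])
E
python3 e.py
```

```text
5.0667 [0.5752 0.1723 0.1338] yaw 1.8146 z [-1.e-03  1.e-04 -1.e+00] q [0.29 0.2  0.08 1.45 0.   1.62] F [-0.5  0.2  0.6] M [-0.    0.   -0.02] 0.085382291270084
```

Now I'll close the gripper.

>>> {"api": "jog_arm", "payload": {
  "motion": [
    [[0,0,0],[0,0,0]],
    [[0,0,0],[0,0,0]],
    [[0,0,0],[0,0,0]],
    [[0,0,0],[0,0,0]],
    [[0,0,0],[0,0,0]],
    [[0,0,0],[0,0,0]],
    [[0,0,0],[0,0,0]],
    [[0,0,0],[0,0,0]],
    [[0,0,0],[0,0,0]],
    [[0,0,0],[0,0,0]]
  ],
  "grip": 1
}}

```text
time: 5.9
tool_pos: [0.5745, 0.1722, 0.1323]
eef_rot: [-0.001, 0.616, 0.788, -0.001]
force: [-2.0, 0.7, 2.4]
grip_width: 0.0238
```

```bash
python3 e.py
```

```text
5.9 [0.5745 0.1722 0.1323] yaw 1.8147 z [-3.2e-03 -6.0e-04 -1.0e+00] q [0.29 0.2  0.07 1.45 0.   1.62] F [-2.   0.7  2.4] M [-0.1   0.37 -0.02] 0.023791797245955815
```

>>> {"api": "jog_arm", "payload": {
  "motion": [
    [[0,0,-0.4],[0,0,0]],
    [[0,0,-1.0],[0,0,0]],
    [[0,0,-2.0],[0,0,0]],
    [[0,0,-3.2],[0,0,0]],
    [[0,0,-4.5],[0,0,0]],
    [[0,0,-5.7],[0,0,0]],
    [[0,0,-6.5],[0,0,0]],
    [[0,0,-7.0],[0,0,0]],
    [[0,0,-7.0],[0,0,0]],
    [[0,0,-7.0],[0,0,0]],
    [[0,0,-7.0],[0,0,0]],
    [[0,0,-7.0],[0,0,0]]
  ]
}}

```text
time: 6.9
tool_pos: [0.5749, 0.1722, 0.3055]
eef_rot: [-0.002, 0.616, 0.788, -0.002]
force: [-0.1, 0.0, -4.4]
grip_width: 0.0235
```

```bash
cat > f.py <<'E'
from h import *
from cell import vision, manip
import pickle
tp,tR=tool(); c=vision.calibration('wrist'); im=vision.read_camera('wrist'); cv2.imwrite('pics/w3.png',im)
pickle.dump((c,tp,tR),open('w3.pkl','wb'))
for n in ['agitator_grip','agitator_center','agitator_key']:
    print(n,[(np.round(d['pixel'],1).tolist(),round(d['score'],2)) for d in vision.spot_point('wrist',n)][:3])
# nominal model in tool frame: tip at z=+.1225.. (grip centre .004 above TCP)
g=-.004  # grip centre z in tool
L=lambda u,v,h:tp+tR@np.array([u,v,g+.120-h])
for h,u0,v0 in((.066,.075,.017),(.04,.075,.017),(.140,.028,.012),(.066,.075,.006)):
    cv2.polylines(im,[proj(c,[L(u,v,h) for u,v in((u0,v0),(-u0,v0),(-u0,-v0),(u0,-v0))]).astype(int)],True,(0,255,0),1)
cv2.imwrite('pics/w3b.png',cv2.resize(im[60:460,170:470],None,fx=1.5,fy=1.5,interpolation=cv2.INTER_CUBIC))
E
python3 f.py; python3 e.py
```

```text
agitator_grip [([110.8, 148.9], 0.77), ([322.4, 323.9], 0.58)]
agitator_center [([140.2, 150.9], 0.95)]
agitator_key [([153.5, 153.2], 0.6)]
7.1 [0.575  0.1722 0.3065] yaw 1.8147 z [-0.0043 -0.001  -1.    ] q [0.29 0.25 0.48 1.8  0.   1.62] F [ 0.6 -0.2 -4.7] M [ 0.04 -0.03  0.04] 0.023350790265830663
```

View pics/w3b.png

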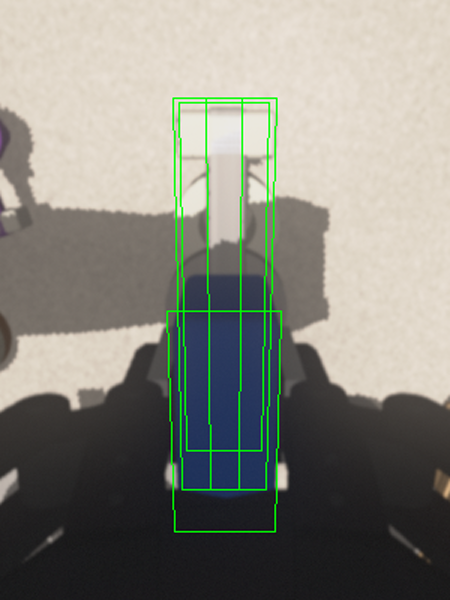

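The carried agitator sits about 3 mm further toward tool −x than nominal: the bar end is at crop y≈108 against a predicted 98–102. I'll extract the edges numerically.

```bash
python3 - <<'E'
from h import *
import pickle
c,tp,tR=pickle.load(open('w3.pkl','rb')); im=cv2.imread('pics/w3.png').astype(int)
for r in list(range(122,172,2))+list(range(232,262,2))+list(range(264,400,4)):
    print(r, im[r,316:326].mean(0).round().astype(int).tolist(), im[r,297:303].mean(0).round().astype(int).tolist(), end=' | ' if r%8 else '\n')
g=-.004
for u,h in((.075,.066),(.075,.04),(.028,.1),(.028,.14),(-.028,.14),(-.075,.066),(-.075,.04)):
    print(u,h,proj(c,tp+tR@np.array([u,0,g+.12-h]))[0].round(1), 'drow/mm',(proj(c,tp+tR@np.array([u+.001,0,g+.12-h]))-proj(c,tp+tR@np.array([u,0,g+.12-h])))[0,1].round(2))
print(proj(c,tp)[0])
E
```

```text
122 [210, 221, 230] [205, 217, 227] | 124 [209, 220, 229] [206, 218, 228] | 126 [209, 220, 230] [207, 219, 228] | 128 [210, 221, 230] [207, 219, 228]
130 [198, 213, 222] [207, 219, 228] | 132 [166, 175, 185] [197, 212, 221] | 134 [184, 193, 203] [183, 198, 210] | 136 [203, 213, 219] [212, 224, 229]
138 [223, 229, 232] [222, 232, 235] | 140 [226, 233, 235] [223, 233, 235] | 142 [227, 233, 235] [222, 233, 235] | 144 [228, 233, 235] [222, 232, 235]
146 [228, 233, 235] [222, 232, 235] | 148 [228, 232, 234] [221, 232, 235] | 150 [229, 230, 232] [221, 232, 235] | 152 [227, 227, 229] [221, 232, 235]
154 [224, 224, 227] [220, 231, 235] | 156 [227, 226, 229] [220, 231, 235] | 158 [222, 222, 226] [220, 231, 235] | 160 [219, 221, 224] [219, 230, 234]
162 [208, 213, 219] [212, 224, 230] | 164 [197, 206, 215] [177, 192, 202] | 166 [195, 205, 214] [182, 196, 208] | 168 [195, 204, 214] [203, 217, 226]
170 [195, 204, 214] [204, 217, 226] | 232 [98, 102, 107] [89, 93, 98]
234 [98, 102, 106] [94, 98, 103] | 236 [98, 101, 106] [95, 98, 104] | 238 [97, 100, 105] [94, 98, 103] | 240 [96, 100, 104] [94, 9
[... 982 characters left out ...]
 52, 34] [91, 52, 36] | 352 [91, 52, 34] [91, 52, 34]
356 [91, 51, 33] [91, 52, 34] | 360 [91, 50, 32] [91, 51, 34]
364 [91, 51, 33] [90, 51, 33] | 368 [91, 50, 32] [90, 50, 32]
372 [90, 50, 32] [90, 51, 32] | 376 [90, 50, 31] [90, 50, 32]
380 [90, 50, 31] [90, 50, 32] | 384 [90, 50, 31] [90, 50, 32]
388 [90, 49, 31] [56, 36, 29] | 392 [45, 32, 28] [33, 28, 28]
396 [32, 26, 26] [31, 27, 26] | 0.075 0.066 [319.7 125.9] drow/mm -2.15
0.075 0.04 [319.8 128.8] drow/mm -1.86
0.028 0.1 [319.6 236. ] drow/mm -2.25
0.028 0.14 [319.4 267.8] drow/mm -2.99
-0.028 0.14 [319.6 414.9] drow/mm -2.32
-0.075 0.066 [319.9 386.4] drow/mm -1.41
-0.075 0.04 [320.  360.4] drow/mm -1.28
[319.64173121 312.63471361]
```

The features agree on an axis offset of about −2.4 mm along tool x, with no significant pitch. Now I'll plan the transit, which crosses over the arm's low pivot end.

```bash
cat > g.py <<'E'
from h import *
import sys
m=np.load('m.npy'); DX,KZ=-.0024,.0723
def seat(c,dk=0,m=m,dxl=0,dyl=0):
    o,Rm=hub(m); a=m[3]+dk
    k=Rm@[np.cos(a),np.sin(a),0]; z=-Rm[:,2]; Rt=np.c_[k,np.cross(z,k),z]
    return o+Rm@[dxl,dyl,0]+Rm[:,2]*(c+KZ)-DX*k,Rt
def state(tp,tR): # collar height, lateral in hub axes, tilt, key angle error
    o,Rm=hub(m); ag=tp+tR@[DX,0,KZ]; l=Rm.T@(ag-o); za=Rm.T@-tR[:,2]; xa=Rm.T@tR[:,0]
    return 'collar mm %.1f lat %.1f %.1f tilt %.3f %.3f keyerr %.1f deg'%(l[2]*1e3,l[0]*1e3,l[1]*1e3,za[0],za[1],np.rad2deg(np.arctan2(xa[1],xa[0])-m[3]))
E
python3 - <<'E'
import sys; sys.path.insert(0,'.')
import os; os.chdir('.')
from g import *
tp,tR=tool(); print(tp,state(tp,tR))
for c in(.06,):
    p,Rt=seat(c); print(p,delta(p,Rt,tp,tR))
    p+=np.array([-.03,0,.06]); print('above',p,delta(p,Rt,tp,tR))
for w in((.41,.05,.42),(.40,-.15,.42)): print(delta(np.array(w),Rt,tp,tR)[0])
E
```

```text
[0.57496993 0.17222913 0.30646172] collar mm 14.0 lat 178.5 311.1 tilt 0.473 -0.000 keyerr 82.5 deg
[ 0.46507011 -0.1893663   0.25593694] (array([-12.97,  -7.75,   2.05]), array([-0.385,  0.375,  1.403]))
above [ 0.43507011 -0.1893663   0.31593694] (array([-12.68,  -8.92,  -0.34]), array([-0.385,  0.375,  1.403]))
[-3.15 -7.6  -4.51]
[-10.82  -9.92  -4.5 ]
```

>>> {"api": "jog_arm", "payload": {
  "motion": [
    [[-1.0,-2.5,-2.5],[0,0,0]],
    [[-1.6,-3.8,-3.6],[0,0,0]],
    [[-2.1,-5.1,-4.2],[0,0,0]],
    [[-2.7,-6.4,-4.5],[0,0,0]],
    [[-3.2,-7.6,-4.5],[0,0,0]],
    [[-4.5,-8.0,-4.5],[0,0,0]],
    [[-5.9,-8.5,-4.5],[-0.03,0.03,0.11]],
    [[-7.3,-8.9,-4.5],[-0.06,0.06,0.22]],
    [[-8.7,-9.3,-4.5],[-0.09,0.09,0.33]],
    [[-10.0,-9.7,-4.5],[-0.12,0.12,0.44]],
    [[-10.8,-9.9,-4.5],[-0.15,0.15,0.55]],
    [[-10.8,-9.9,-4.5],[-0.18,0.18,0.66]]
  ]
}}

```text
time: 8.1
tool_pos: [0.4003, -0.1531, 0.4195]
eef_rot: [-0.016, 0.835, 0.536, 0.122]
force: [0.3, 0.4, -4.6]
grip_width: 0.0232
```

```bash
cat > s.py <<'E'
from g import *
from cell import manip
tp,tR=tool(); s=manip.observe(); print(s['time'],tp.round(4),state(tp,tR),'q',s['joint_pos'].round(2),'F',s['force'].round(1),'w',round(s['grip_width'],4))
for c in eval(sys.argv[1]) if len(sys.argv)>1 else ():
    p,Rt=seat(c*1e-3); print(c,delta(p,Rt,tp,tR))
E
python3 s.py "(120,60,44)"
```

```text
8.1 [ 0.4003 -0.1531  0.4195] collar mm 231.5 lat 13.8 59.0 tilt 0.256 -0.095 keyerr 43.0 deg q [-0.51 -0.16  0.26  1.91  0.23  1.5 ] F [ 0.3  0.4 -4.6] w 0.0232
120 (array([-1.97,  1.66,  4.29]), array([-0.204,  0.196,  0.733]))
60 (array([-1.71,  2.26,  6.6 ]), array([-0.204,  0.196,  0.733]))
44 (array([-1.65,  2.42,  7.22]), array([-0.204,  0.196,  0.733]))
```

>>> {"api": "jog_arm", "payload": {
  "motion": [
    [[-0.5,0.4,0.8],[-0.03,0.03,0.11]],
    [[-1.0,0.8,1.6],[-0.06,0.06,0.22]],
    [[-1.4,1.2,2.4],[-0.09,0.09,0.33]],
    [[-1.8,1.5,3.2],[-0.12,0.12,0.44]],
    [[-1.97,1.66,3.8],[-0.15,0.15,0.55]],
    [[-1.97,1.66,4.3],[-0.18,0.175,0.65]],
    [[-1.95,1.7,4.5],[-0.204,0.196,0.733]],
    [[-1.84,2.0,5.4],[-0.204,0.196,0.733]],
    [[-1.76,2.15,6.1],[-0.204,0.196,0.733]],
    [[-1.71,2.26,6.6],[-0.204,0.196,0.733]],
    [[-1.71,2.26,6.6],[-0.204,0.196,0.733]],
    [[-1.71,2.26,6.6],[-0.204,0.196,0.733]]
  ]
}}

```text
time: 9.1
tool_pos: [0.4653, -0.1847, 0.2564]
eef_rot: [-0.028, 0.952, 0.188, 0.24]
force: [-0.1, 0.4, -4.8]
grip_width: 0.0233
```

>>> {"api": "jog_arm", "payload": {
  "motion": [
    [[0,0,0],[0,0,0]],
    [[0,0,0],[0,0,0]],
    [[0,0,0],[0,0,0]],
    [[0,0,0],[0,0,0]]
  ]
}}

```text
time: 9.43
tool_pos: [0.4658, -0.1854, 0.2577]
eef_rot: [-0.027, 0.952, 0.188, 0.241]
force: [-0.2, 0.4, -4.2]
grip_width: 0.0233
```

```bash
python3 s.py "(60,48,42)"; python3 - <<'E'
from g import *
from cell import vision
tp,tR=tool(); o,Rm=hub(m)
L=lambda u,v,h:tp+tR@np.array([DX+u,v,KZ+.044-h])
t=np.linspace(0,2*np.pi,40); out=[]
for cn in('scene','top'):
    c=vision.calibration(cn); im=vision.read_camera(cn); cv2.imwrite(f'pics/{cn}4.png',im)
    S=4; q0=proj(c,o)[0]; x0,y0=(q0-[50,60]).astype(int); w=cv2.resize(im[y0:y0+100,x0:x0+100],None,fx=S,fy=S,interpolation=cv2.INTER_CUBIC)
    d=lambda P,col,cl:cv2.polylines(w,[((proj(c,P)-[x0,y0]+.5)*S).astype(int)],cl,col,1)
    d([hp(m,(.0122*np.cos(a),.0122*np.sin(a),0)) for a in t],(0,255,0),True)
    d([L(.011*np.cos(a),.011*np.sin(a),.006) for a in t],(0,255,255),True); d([L(.024*np.cos(a),.024*np.sin(a),.044) for a in t],(0,255,255),True)
    d([L(-.075,0,.066),L(.075,0,.066)],(0,0,255),False)
    d([L(u,v,.14) for u,v in((.028,.012),(-.028,.012),(-.028,-.012),(.028,-.012))],(255,0,255),True)
    out.append(w)
cv2.imwrite('pics/ov4.png',np.hstack(out))
E
```

```text
9.4333 [ 0.4658 -0.1854  0.2577] collar mm 60.7 lat 2.6 3.8 tilt -0.001 -0.003 keyerr 0.5 deg q [-0.57 -0.36 -0.28  1.32  0.37  2.24] F [-0.2  0.4 -4.2] w 0.0233
60 (array([-0.11,  0.13,  0.03]), array([-0.003, -0.001,  0.009]))
48 (array([-0.11,  0.14,  0.51]), array([-0.003, -0.001,  0.009]))
42 (array([-0.11,  0.14,  0.75]), array([-0.003, -0.001,  0.009]))
```

View pics/ov4.png

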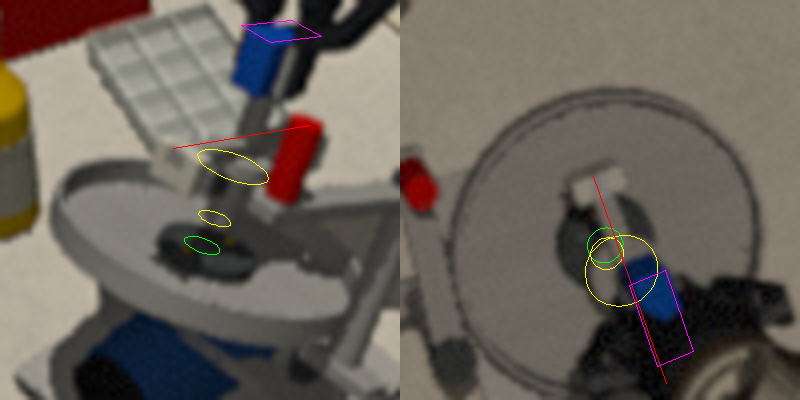

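In the scene crop, the hub overlay is about 1 px off. The carried grip and blade look about 2–3 px left of prediction, so I'll quantify that before inserting.

```bash
cat > k.py <<'E'
from g import *
from cell import vision
import itertools
tp,tR=tool(); o,Rm=hub(m)
out=[]
for cn in('scene','top'):
    c=vision.calibration(cn); im=vision.read_camera(cn)
    for n in ['agitator_grip','agitator_center','agitator_key','hub_mouth']:
        h={'agitator_grip':.12,'agitator_center':.07,'agitator_key':.044}.get(n)
        P=o if h is None else tp+tR@np.array([DX,0,KZ+.044-h])
        print(cn,n,'pred',proj(c,P)[0].round(1),[(np.round(d['pixel'],1).tolist(),round(d['score'],2)) for d in vision.spot_point(cn,n)][:3])
    S=8 if cn=='scene' else 8
    L=lambda u,v,h:tp+tR@np.array([DX+u,v,KZ+.044-h])
    q0=proj(c,L(0,0,.085 if cn=='scene' else .05))[0]; x0,y0=(q0-[25,36]).astype(int); w=cv2.resize(im[y0:y0+72,x0:x0+50],None,fx=S,fy=S,interpolation=cv2.INTER_CUBIC)
    w=np.clip(w.astype(float)*1.6,0,255).astype(np.uint8)
    for b in((-.028,.028,-.012,.012,.1,.14),(-.075,-.067,-.017,.017,.04,.066),(.067,.075,-.017,.017,.04,.066)):
        q=((proj(c,[L(*v) for v in itertools.product(b[:2],b[2:4],b[4:])])-[x0,y0]+.5)*S)
        cv2.polylines(w,[cv2.convexHull(q.astype(np.int32))],True,(0,255,255),1)
    out.append(w)
cv2.imwrite('pics/ov5.png',np.hstack(out))
E
python3 k.py
```

```text
scene agitator_grip pred [312.4 156.7] [([417.9, 285.1], 0.94), ([312.4, 155.6], 0.58)]
scene agitator_center pred [306.1 174.4] [([415.9, 291.5], 0.93), ([308.8, 176.0], 0.8)]
scene agitator_key pred [302.9 183.3] [([305.0, 180.5], 0.84), ([418.1, 300.8], 0.63)]
scene hub_mouth pred [295.1 202.9] [([299.5, 202.4], 0.7)]
top agitator_grip pred [386.7 273.6] [([386.9, 270.9], 0.67), ([240.2, 314.0], 0.57)]
top agitator_center pred [381.4 267.4] [([246.5, 315.0], 0.76), ([312.4, 193.3], 0.73), ([384.9, 265.8], 0.61)]
top agitator_key pred [378.8 264.3] [([378.5, 264.4], 0.85), ([241.6, 316.7], 0.58)]
top hub_mouth pred [374.8 257.9] [([379.6, 255.3], 0.98), ([369.8, 262.0], 0.67)]
```

View pics/ov5.png

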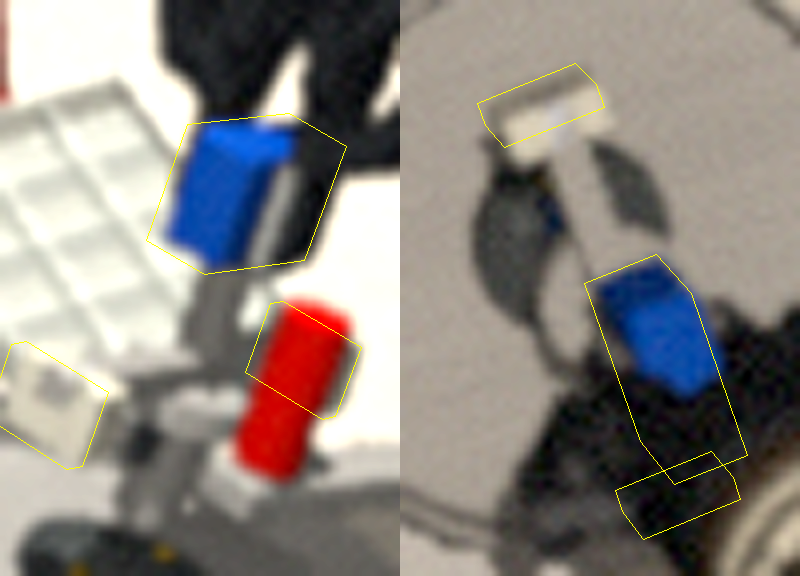

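The top view suggests the agitator may have pitched slightly in the jaws since tilting. I'll check it in the wrist camera using the same edge profile as before.

```bash
python3 - <<'E'
from g import *
from cell import vision
import pickle
tp,tR=tool(); c=vision.calibration('wrist'); im=vision.read_camera('wrist'); cv2.imwrite('pics/w5.png',im); pickle.dump((c,tp,tR),open('w5.pkl','wb'))
im3=cv2.imread('pics/w3.png')
for u,h in((.075,.066),(.028,.1),(.028,.14)): print(u,h,proj(c,tp+tR@np.array([DX+u,0,KZ+.044-h]))[0].round(1))
print(state(tp,tR), len(im))
x=lambda i:cv2.resize(i[100:400,250:390],None,fx=2,fy=2,interpolation=cv2.INTER_CUBIC)
cv2.imwrite('pics/w5c.png',np.hstack([x(im3),x(im)]))
E
```

```text
0.075 0.066 [318.7 132.9]
0.028 0.1 [318.5 243.1]
0.028 0.14 [317.8 277.1]
collar mm 60.0 lat 2.2 4.1 tilt -0.000 -0.004 keyerr 0.5 deg 480
```

View pics/w5c.png

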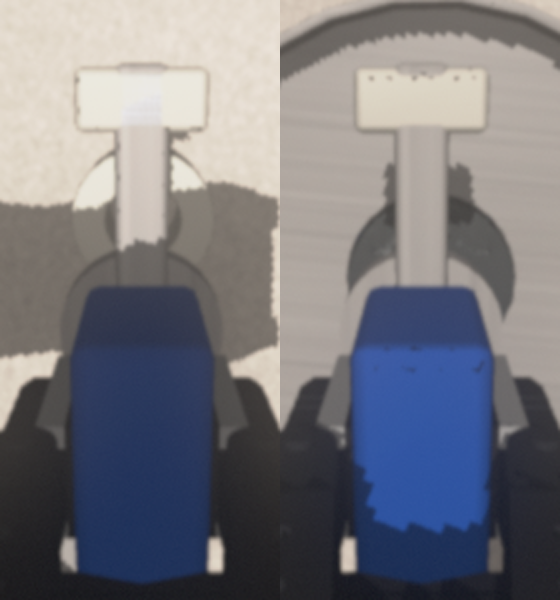

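The grip and bar edges match the prediction to within 0.6 px (133.5 against 132.9, 243.5 against 243.1), so nothing slipped. The hub disc shows behind the agitator, left edge col 285, right edge col 366, top row 198. I'll use that to check the hub position from this close pose.

```bash
python3 - <<'E'
from g import *
import pickle
c,tp,tR=pickle.load(open('w5.pkl','rb')); W=pickle.load(open('w1.pkl','rb'))
t=np.linspace(0,2*np.pi,200)
def ext(cal,dx,dy,r,mm=m,z=0):
    q=proj(cal,hp(mm,np.c_[dx+r*np.cos(t),dy+r*np.sin(t),0*t+z])); return q.min(0),q.max(0)
for r in(.026,.028,.03,.032): print(r,[a.round(1) for a in ext(W,0,0,r)],[a.round(1) for a in ext(c,0,0,r)])
# w1 disc edges: intensity profiles
g1=cv2.cvtColor(cv2.imread('pics/w1.png'),cv2.COLOR_BGR2GRAY).astype(int); g5=cv2.cvtColor(cv2.imread('pics/w5.png'),cv2.COLOR_BGR2GRAY).astype(int)
print('w1 row219 L',g1[219,288:304],'R',g1[219,350:366]); print('w1 col',g1[180:194,330],g1[244:258,318])
print('w5 top',g5[190:206,330]); 
for r in(225,232,238,244,250): print(r,'L',g5[r,278:296],'R',g5[r,356:374])
E
```

```text
0.026 [array([300.9, 194.9]), array([350.9, 244. ])] [array([291.6, 208. ]), array([357.7, 271.7])]
0.028 [array([299. , 192.9]), array([352.8, 245.8])] [array([289.1, 205.4]), array([360.2, 274. ])]
0.03 [array([297.1, 191. ]), array([354.8, 247.6])] [array([286.5, 202.8]), array([362.8, 276.4])]
0.032 [array([295.1, 189. ]), array([356.7, 249.4])] [array([284. , 200.2]), array([365.3, 278.7])]
w1 row219 L [151 150 150 150 150 144 126 100  85  83  82  83  83  81  81  83] R [ 82  81  81  81  82  82  82  86 109 135 147 149 149 149 149 149]
w1 col [147 148 148 149 149 143 126  98  80  79  83  85  83  83] [ 81  81  81  80  81  94 119 137 145 148 146 145 142 141]
w5 top [168 168 168 167 168 167 167 167 167 167 167 167 166 167 166 166]
225 L [166 165 166 166 164 163 150 125  98  89  90  92  92  92  92  91  90  89] R [ 90  91  91  91  91  91  90  91 103 129 151 159 160 162 161 161 161 161]
232 L [166 167 166 165 162 144 113  92  92  92  92  91  92  92  92  94  96 101] R [ 91  91  91  91  91  91  90  91  91  90 109 138 156 161 161 161 162 162]
238 L [169 169 169 167 155 126 101  93  92  93  94 102 115 132 147 158 161 162] R [ 89  90  90  91  91  90  90  90  90  90  97 121 149 161 162 163 163 163]
244 L [169 169 169 168 166 150 120 111 133 154 163 165 166 165 164 161 152 138] R [101  91  89  89  90  91  90  90  90  94 115 146 162 166 166 166 166 167]
250 L [167 168 167 166 160 158 160 163 165 163 164 164 164 154 129  96  75  71] R [155 146 124 101  90  89  88  89  91 106 134 154 160 163 162 161 162 162]
```

From the close wrist view the hub is 0.9 mm up the pan and −0.3 mm in y from the fit. I'll apply that and start the insertion.

```bash
cat >> g.py <<'E'
_hub=hub
def hub(m): o,Rm=_hub(m); return o+Rm@[.0009,-.0003,0],Rm
E
python3 s.py "(42,30,19)"
```

```text
10.0833 [ 0.4658 -0.1851  0.257 ] collar mm 60.0 lat 1.3 4.4 tilt -0.000 -0.004 keyerr 0.5 deg q [-0.57 -0.36 -0.28  1.32  0.37  2.24] F [-0.6  0.4 -4.9] w 0.0231
42 (array([-0.07,  0.16,  0.72]), array([-0.004, -0.   ,  0.008]))
30 (array([-0.07,  0.17,  1.2 ]), array([-0.004, -0.   ,  0.008]))
19 (array([-0.07,  0.17,  1.64]), array([-0.004, -0.   ,  0.008]))
```

>>> {"api": "jog_arm", "payload": {
  "motion": [
    [[-0.07,0.16,0],[-0.004,0,0.008]],
    [[-0.07,0.16,0.2],[-0.004,0,0.008]],
    [[-0.07,0.16,0.4],[-0.004,0,0.008]],
    [[-0.07,0.16,0.55],[-0.004,0,0.008]],
    [[-0.07,0.16,0.65],[-0.004,0,0.008]],
    [[-0.07,0.16,0.72],[-0.004,0,0.008]],
    [[-0.07,0.16,0.72],[-0.004,0,0.008]],
    [[-0.07,0.16,0.72],[-0.004,0,0.008]]
  ]
}}

```text
time: 10.75
tool_pos: [0.4739, -0.1867, 0.2404]
eef_rot: [-0.026, 0.953, 0.184, 0.241]
force: [-0.1, 0.9, -4.2]
grip_width: 0.0235
```

```bash
python3 s.py "(30,19,10,1)"
```

```text
10.75 [ 0.4739 -0.1867  0.2404] collar mm 41.9 lat 0.0 0.2 tilt -0.000 -0.000 keyerr 0.0 deg q [-0.56 -0.35 -0.31  1.28  0.37  2.26] F [-0.1  0.9 -4.2] w 0.0235
30 (array([0.  , 0.01, 0.48]), array([-0.   , -0.   ,  0.001]))
19 (array([0.  , 0.01, 0.92]), array([-0.   , -0.   ,  0.001]))
10 (array([-0.  ,  0.01,  1.28]), array([-0.   , -0.   ,  0.001]))
1 (array([-0.  ,  0.01,  1.64]), array([-0.   , -0.   ,  0.001]))
```

Right on axis with no contact force. I'll continue to a collar height of about 22 mm.

>>> {"api": "jog_arm", "payload": {
  "motion": [
    [[0,0,0.2],[0,0,0]],
    [[0,0,0.4],[0,0,0]],
    [[0,0,0.6],[0,0,0]],
    [[0,0,0.7],[0,0,0]],
    [[0,0,0.8],[0,0,0]],
    [[0,0,0.8],[0,0,0]],
    [[0,0,0.8],[0,0,0]]
  ]
}}

```text
time: 11.33
tool_pos: [0.4827, -0.1839, 0.2222]
eef_rot: [-0.026, 0.953, 0.184, 0.24]
force: [-1.6, 1.9, -7.4]
grip_width: 0.0232
```

```bash
python3 s.py "(19,10,1)"
```

```text
11.3333 [ 0.4827 -0.1839  0.2222] collar mm 21.5 lat -0.4 0.4 tilt 0.000 -0.001 keyerr 0.0 deg q [-0.55 -0.34 -0.34  1.24  0.36  2.28] F [-1.6  1.9 -7.4] w 0.0232
19 (array([0.01, 0.02, 0.1 ]), array([-0.001,  0.   ,  0.   ]))
10 (array([0.01, 0.02, 0.46]), array([-0.001,  0.   ,  0.   ]))
1 (array([0.01, 0.02, 0.82]), array([-0.001,  0.   ,  0.   ]))
```

>>> {"api": "jog_arm", "payload": {
  "motion": [
    [[0,0,0.1],[0,0,0]],
    [[0,0,0.2],[0,0,0]],
    [[0,0,0.3],[0,0,0]],
    [[0,0,0.36],[0,0,0]],
    [[0,0,0.36],[0,0,0]],
    [[0,0,0.36],[0,0,0]]
  ]
}}

```text
time: 11.83
tool_pos: [0.4866, -0.1829, 0.2144]
eef_rot: [-0.026, 0.953, 0.183, 0.24]
force: [-4.2, 0.3, -6.7]
grip_width: 0.0233
```

```bash
python3 s.py "(10,1,0)"
```

```text
11.8333 [ 0.4866 -0.1829  0.2144] collar mm 12.7 lat -0.6 0.1 tilt 0.001 -0.000 keyerr -0.0 deg q [-0.54 -0.34 -0.35  1.22  0.36  2.28] F [-4.2  0.3 -6.7] w 0.0233
10 (array([0.02, 0.01, 0.11]), array([-0.   ,  0.001, -0.   ]))
1 (array([0.02, 0.01, 0.47]), array([-0.   ,  0.001, -0.   ]))
0 (array([0.02, 0.01, 0.51]), array([-0.   ,  0.001, -0.   ]))
```

The collar is at 12.7 mm with almost no force, so the key has entered the keyways. I'll go on to home.

>>> {"api": "jog_arm", "payload": {
  "motion": [
    [[0,0,0.1],[0,0,0]],
    [[0,0,0.2],[0,0,0]],
    [[0,0,0.3],[0,0,0]],
    [[0,0,0.4],[0,0,0]],
    [[0,0,0.46],[0,0,0]],
    [[0,0,0.5],[0,0,0]],
    [[0,0,0.53],[0,0,0]],
    [[0,0,0.53],[0,0,0]],
    [[0,0,0.53],[0,0,0]]
  ]
}}

```text
time: 12.58
tool_pos: [0.4924, -0.1811, 0.2036]
eef_rot: [-0.026, 0.953, 0.183, 0.24]
force: [-10.6, 1.1, -0.2]
grip_width: 0.0233
```

```bash
python3 s.py "(0,)"
```

```text
12.5833 [ 0.4924 -0.1811  0.2036] collar mm 0.4 lat -0.3 0.1 tilt 0.000 0.001 keyerr 0.0 deg q [-0.53 -0.33 -0.37  1.19  0.35  2.29] F [-10.6   1.1  -0.2] w 0.0233
0 (array([0.01, 0.01, 0.02]), array([0.001, 0.   , 0.   ]))
```

>>> {"api": "jog_arm", "payload": {
  "motion": [
    [[0,0,0.04],[0,0,0]],
    [[0,0,0.08],[0,0,0]],
    [[0,0,0.08],[0,0,0]]
  ]
}}

```text
time: 12.83
tool_pos: [0.4929, -0.181, 0.2038]
eef_rot: [-0.025, 0.953, 0.183, 0.241]
force: [-25.8, 0.8, 14.8]
grip_width: 0.0234
```

```bash
python3 s.py "(0,)"
```

```text
12.8333 [ 0.4929 -0.181   0.2038] collar mm 0.3 lat 0.3 -0.0 tilt -0.001 0.002 keyerr -0.0 deg q [-0.53 -0.33 -0.37  1.19  0.35  2.3 ] F [-25.8   0.8  14.8] w 0.0234
0 (array([-0.01,  0.  ,  0.01]), array([ 0.002, -0.001, -0.   ]))
```

Hard stop with 24 N along the axis at collar 0.3 mm, so it is seated. I'll ease off and release.

>>> {"api": "jog_arm", "payload": {
  "motion": [
    [[0,0,-0.06],[0,0,0]],
    [[0,0,-0.06],[0,0,0]],
    [[0,0,-0.06],[0,0,0]],
    [[0,0,-0.06],[0,0,0]],
    [[0,0,-0.06],[0,0,0]],
    [[0,0,-0.06],[0,0,0]]
  ],
  "grip": 0
}}

```text
time: 13.33
tool_pos: [0.4933, -0.1809, 0.2028]
eef_rot: [-0.026, 0.953, 0.184, 0.241]
force: [0.5, -0.3, -0.2]
grip_width: 0.0429
```

>>> {"api": "jog_arm", "payload": {
  "motion": [
    [[0,0,-0.5],[0,0,0]],
    [[0,0,-1.2],[0,0,0]],
    [[0,0,-2.2],[0,0,0]],
    [[0,0,-3.4],[0,0,0]],
    [[0,0,-4.6],[0,0,0]],
    [[0,0,-5.5],[0,0,0]],
    [[0,0,-5.5],[0,0,0]],
    [[0,0,-5.5],[0,0,0]],
    [[0,0,-5.5],[0,0,0]]
  ]
}}

```text
time: 14.08
tool_pos: [0.4315, -0.2, 0.3232]
eef_rot: [-0.026, 0.953, 0.184, 0.24]
force: [0.1, -0.4, -0.2]
grip_width: 0.0427
```

```bash
python3 s.py; cat > kn.py <<'E'
from g import *
from cell import vision, manip
import pickle
tp,tR=tool(); c=vision.calibration('wrist'); im=vision.read_camera('wrist'); cv2.imwrite('pics/w6.png',im); pickle.dump((c,tp,tR),open('w6.pkl','wb'))
hsv=cv2.cvtColor(im,cv2.COLOR_BGR2HSV); r=cv2.inRange(hsv,(0,130,60),(8,255,255))|cv2.inRange(hsv,(172,130,60),(180,255,255))
n,l,st,ce=cv2.connectedComponentsWithStats(r); 
for k in np.argsort(-st[1:,4])[:3]+1: print('red',ce[k].round(1),st[k])
print([(d['pixel'],d['score']) for d in vision.spot_point('wrist','red_knob')][:2])
o,Rm=hub(m); t=np.linspace(0,2*np.pi,40)
for a in (1.45,1.53,1.6):
    for z in(.115,.165):
        P=[Rm@[.125*np.sin(a)+.011*np.cos(x),.13-.125*np.cos(a)+.011*np.sin(x),z]+o for x in t]; q=proj(c,P); 
        print(a,z,q.mean(0).round(1)); 
        if a==1.53: cv2.polylines(im,[q.astype(int)],True,(0,255,0),1)
L=lambda h:o+Rm[:,2]*h
for h in(.0965,): print('head',proj(c,L(.096))[0])
cv2.imwrite('pics/w6b.png',im)
E
python3 kn.py
```

```text
14.0833 [ 0.4315 -0.2     0.3232] collar mm 135.9 lat -0.4 0.1 tilt 0.000 -0.000 keyerr 0.0 deg q [-0.65 -0.37 -0.15  1.49  0.39  2.17] F [ 0.1 -0.4 -0.2] w 0.0427
red [620.8 378.1] [ 588  287   52  138 2615]
red [56.8  6.2] [ 35   0  42  17 495]
red [638.2 325.2] [637 325   3   2   4]
[([89.6, 11.5], 0.95)]
1.45 0.115 [136.4  28.5]
1.45 0.165 [ 75.3 -11.2]
1.53 0.115 [118.7  25.3]
1.53 0.165 [ 51.5 -15.6]
1.6 0.115 [103.2  23.8]
1.6 0.165 [ 30.7 -17.7]
head [319.41949881 243.97102194]
```

View pics/w6b.png

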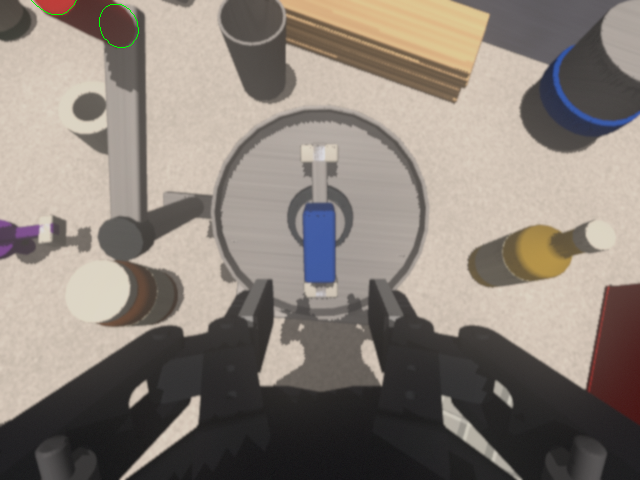

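The last view shows the agitator seated, with the grip centred on the hub and aligned along the keyway. The arm and knob lie where the model puts them: knob base at (118,25), angle ≈1.53. Next I'll plan the cage-and-swing on the knob. The tool has to be flipped half a turn about its axis to keep joint 6 in range.

```bash
cat > n.py <<'E'
from g import *
from cell import manip
def kp(a,H,rad=.125):
    o,Rm=hub(m); p=o+Rm@[rad*np.sin(a),.13-rad*np.cos(a),H]
    return p,Rm@np.c_[[-np.sin(a),np.cos(a),0],[np.cos(a),np.sin(a),0],[0,0,-1]]
def kstate(tp,tR):
    o,Rm=hub(m); l=Rm.T@(tp-o); x=Rm.T@tR[:,0]; z=Rm.T@tR[:,2]
    return 'H %.1f ang %.3f rad %.1f toolang %.3f tilt %.3f %.3f'%(l[2]*1e3,np.arctan2(l[0],.13-l[1]),np.hypot(l[0],.13-l[1])*1e3,np.arctan2(-x[0],x[1]),z[0],z[1])
if __name__=='__main__':
    tp,tR=tool(); s=manip.observe(); print(s['time'],kstate(tp,tR),'q',s['joint_pos'].round(2),'F',s['force'].round(1),round(s['grip_width'],4))
    for a,H in eval(sys.argv[1]): print(a,H,*delta(*kp(a,H*1e-3),tp,tR))
E
python3 n.py "[(1.53,212),(1.53,138)]"
```

```text
14.1833 H 207.6 ang 0.014 rad 129.4 toolang -1.489 tilt -0.001 0.002 q [-0.65 -0.37 -0.15  1.49  0.39  2.17] F [ 0.7 -0.4  0.1] 0.0426
1.53 212 [ 5.32 -4.55 -0.17] [-1.000e-03 -2.000e-03 -3.019e+00]
1.53 138 [ 5.32 -4.55  2.79] [-1.000e-03 -2.000e-03 -3.019e+00]
```

>>> {"api": "jog_arm", "payload": {
  "motion": [
    [[0.4,-0.3,-0.3],[0,0,-0.12]],
    [[0.9,-0.7,-0.5],[0,0,-0.24]],
    [[1.4,-1.1,-0.5],[0,0,-0.36]],
    [[1.9,-1.6,-0.5],[0,0,-0.48]],
    [[2.4,-2.0,-0.5],[0,0,-0.6]],
    [[2.9,-2.4,-0.5],[0,0,-0.72]],
    [[3.4,-2.8,-0.5],[0,0,-0.84]],
    [[3.9,-3.3,-0.5],[0,0,-0.96]],
    [[4.3,-3.7,-0.5],[0,0,-1.08]],
    [[4.7,-4.0,-0.5],[0,0,-1.2]],
    [[5.0,-4.3,-0.5],[0,0,-1.32]],
    [[5.3,-4.5,-0.5],[0,0,-1.44]]
  ]
}}

```text
time: 15.18
tool_pos: [0.4934, -0.051, 0.3918]
eef_rot: [0.139, 0.593, 0.768, 0.198]
force: [0.8, 0.6, -1.0]
grip_width: 0.0427
```

```bash
python3 n.py "[(1.53,212),(1.53,138)]"
```

```text
15.1833 H 220.4 ang 1.526 rad 125.3 toolang -0.042 tilt -0.001 0.001 q [-0.23 -0.37 -0.03  1.49  0.24  1.13] F [ 0.8  0.6 -1. ] 0.0427
1.53 212 [ 0.02 -0.01  0.34] [ 0.    -0.002 -1.572]
1.53 138 [ 0.02 -0.01  3.3 ] [ 0.    -0.002 -1.572]
```

>>> {"api": "jog_arm", "payload": {
  "motion": [
    [[0.02,0,0],[0,0,-0.123]],
    [[0.02,0,0],[0,0,-0.246]],
    [[0.02,0,0],[0,0,-0.369]],
    [[0.02,0,0],[0,0,-0.492]],
    [[0.02,0,0],[0,0,-0.615]],
    [[0.02,0,0],[0,0,-0.738]],
    [[0.02,0,0],[0,0,-0.861]],
    [[0.02,0,0],[0,0,-0.984]],
    [[0.02,0,0],[0,0,-1.107]],
    [[0.02,0,0],[0,0,-1.23]],
    [[0.02,0,0],[0,0,-1.353]],
    [[0.02,0,0],[0,0,-1.476]]
  ]
}}

```text
time: 16.18
tool_pos: [0.4932, -0.0513, 0.3915]
eef_rot: [0.236, -0.078, 0.967, 0.053]
force: [0.1, 0.7, -0.5]
grip_width: 0.043
```

```bash
python3 n.py "[(1.53,180),(1.53,138)]"; python3 - <<'E'
from n import *
from cell import vision
tp,tR=tool(); c=vision.calibration('wrist'); im=vision.read_camera('wrist'); cv2.imwrite('pics/w7.png',im)
hsv=cv2.cvtColor(im,cv2.COLOR_BGR2HSV); r=cv2.inRange(hsv,(0,130,40),(8,255,255))|cv2.inRange(hsv,(172,130,40),(180,255,255))
n,l,st,ce=cv2.connectedComponentsWithStats(r)
for k in np.argsort(-st[1:,4])[:2]+1: print('red',ce[k].round(1),st[k])
o,Rm=hub(m);t=np.linspace(0,2*np.pi,40)
for a in(1.48,1.53,1.58):
    q=np.vstack([proj(c,[o+Rm@[.125*np.sin(a)+.011*np.cos(x),.13-.125*np.cos(a)+.011*np.sin(x),z] for x in t]) for z in(.115,.165)]); print(a,q.min(0).round(1),q.max(0).round(1))
E
```

```text
16.1833 H 220.3 ang 1.524 rad 124.9 toolang 1.434 tilt -0.001 0.001 q [-0.23 -0.37 -0.03  1.48  0.24 -0.34] F [ 0.1  0.7 -0.5] 0.043
1.53 180 [-0.    0.03  1.61] [ 0.001 -0.001 -0.096]
1.53 138 [-0.01  0.03  3.29] [ 0.001 -0.001 -0.096]
red [324.2 264.7] [307 248  36  35 967]
1.48 [292.8 229.2] [331.8 286.7]
1.53 [303.8 228.6] [342.8 286. ]
1.58 [314.9 227.5] [353.9 284.8]
```

The knob is centred between the jaws (cols 307–343, within 2 px of prediction). I'll descend and cage it.

>>> {"api": "jog_arm", "payload": {
  "motion": [
    [[0,0.05,0.4],[0,0,-0.09]],
    [[0,0.05,0.9],[0,0,-0.09]],
    [[0,0.05,1.4],[0,0,-0.09]],
    [[0,0.05,1.9],[0,0,-0.09]],
    [[0,0.05,2.4],[0,0,-0.09]],
    [[0,0.05,2.8],[0,0,-0.09]],
    [[0,0.05,3.1],[0,0,-0.09]],
    [[0,0.05,3.25],[0,0,-0.09]],
    [[0,0.05,3.25],[0,0,-0.09]],
    [[0,0.05,3.25],[0,0,-0.09]]
  ]
}}

```text
time: 17.07
tool_pos: [0.5293, -0.0392, 0.3215]
eef_rot: [0.239, -0.119, 0.963, 0.042]
force: [-0.9, -0.5, -1.2]
grip_width: 0.0425
```

```bash
python3 n.py "[(a,138) for a in (1.4,1.25,1.1,.95,.8,.65)]"
```

```text
17.0667 H 140.6 ang 1.531 rad 125.6 toolang 1.517 tilt 0.001 -0.000 q [-0.18 -0.36 -0.17  1.32  0.22 -0.38] F [-0.9 -0.5 -1.2] 0.0425
1.4 138 [ 0.06 -0.66  0.1 ] [-0.     0.001  0.117]
1.25 138 [ 0.2  -1.39  0.1 ] [-0.     0.001  0.267]
1.1 138 [ 0.45 -2.1   0.1 ] [-0.     0.001  0.417]
0.95 138 [ 0.81 -2.76  0.1 ] [0.    0.001 0.567]
0.8 138 [ 1.26 -3.36  0.1 ] [0.    0.001 0.717]
0.65 138 [ 1.79 -3.88  0.1 ] [0.    0.001 0.867]
```

>>> {"api": "jog_arm", "payload": {
  "motion": [
    [[0.02,-0.33,0.05],[0,0,0.06]],
    [[0.06,-0.66,0.05],[0,0,0.117]],
    [[0.12,-1.02,0.05],[0,0,0.19]],
    [[0.2,-1.39,0.05],[0,0,0.267]],
    [[0.32,-1.75,0.05],[0,0,0.342]],
    [[0.45,-2.1,0.05],[0,0,0.417]],
    [[0.62,-2.44,0.05],[0,0,0.492]],
    [[0.81,-2.76,0.05],[0,0,0.567]],
    [[1.02,-3.07,0.05],[0,0,0.642]],
    [[1.26,-3.36,0.05],[0,0,0.717]],
    [[1.52,-3.63,0.05],[0,0,0.792]],
    [[1.79,-3.88,0.05],[0,0,0.867]]
  ]
}}

```text
time: 18.07
tool_pos: [0.5156, -0.1428, 0.2978]
eef_rot: [0.199, 0.298, 0.923, 0.139]
force: [-0.1, 1.9, -0.0]
grip_width: 0.043
```

```bash
python3 n.py "[(a,138) for a in (.5,.4,.3,.2,.1,.05)]"
```

```text
18.0667 H 140.1 ang 0.650 rad 125.4 toolang 0.647 tilt 0.002 -0.001 q [-0.43 -0.31 -0.17  1.33  0.32  0.26] F [-0.1  1.9 -0. ] 0.043
0.5 138 [ 0.07 -0.75  0.08] [0.001 0.002 0.147]
0.4 138 [ 0.17 -1.24  0.08] [0.001 0.002 0.247]
0.3 138 [ 0.32 -1.72  0.08] [0.002 0.002 0.347]
0.2 138 [ 0.51 -2.18  0.08] [0.002 0.002 0.447]
0.1 138 [ 0.75 -2.62  0.08] [0.002 0.002 0.547]
0.05 138 [ 0.88 -2.83  0.08] [0.002 0.002 0.597]
```

>>> {"api": "jog_arm", "payload": {
  "motion": [
    [[0.03,-0.37,0.05],[0,0,0.07]],
    [[0.07,-0.75,0.05],[0,0,0.147]],
    [[0.12,-1.0,0.05],[0,0,0.197]],
    [[0.17,-1.24,0.05],[0,0,0.247]],
    [[0.24,-1.48,0.05],[0,0,0.297]],
    [[0.32,-1.72,0.05],[0,0,0.347]],
    [[0.41,-1.95,0.05],[0,0,0.397]],
    [[0.51,-2.18,0.05],[0,0,0.447]],
    [[0.63,-2.4,0.05],[0,0,0.497]],
    [[0.75,-2.62,0.05],[0,0,0.547]],
    [[0.88,-2.83,0.05],[0,0,0.597]],
    [[0.88,-2.83,0.05],[0,0,0.597]]
  ]
}}

```text
time: 19.07
tool_pos: [0.4644, -0.1849, 0.2634]
eef_rot: [0.149, 0.556, 0.795, 0.191]
force: [0.2, 0.1, 0.2]
grip_width: 0.0426
```

```bash
python3 n.py "[(a,138) for a in (0,-.05,-.1)]"
```

```text
19.0667 H 138.6 ang 0.045 rad 125.2 toolang 0.051 tilt 0.001 -0.001 q [-0.57 -0.37 -0.27  1.33  0.37  0.71] F [0.2 0.1 0.2] 0.0426
0 138 [ 0.01 -0.22  0.02] [0.001 0.001 0.051]
-0.05 138 [ 0.03 -0.47  0.02] [0.001 0.001 0.101]
-0.1 138 [ 0.06 -0.72  0.02] [0.001 0.001 0.151]
```

>>> {"api": "jog_arm", "payload": {
  "motion": [
    [[0.01,-0.12,0],[0,0,0.02]],
    [[0.01,-0.24,0],[0,0,0.05]],
    [[0.01,-0.34,0],[0,0,0.05]],
    [[0.01,-0.44,0],[0,0,0.05]],
    [[0.01,-0.5,0],[0,0,0.05]],
    [[0.01,-0.56,0],[0,0,0.05]],
    [[0.01,-0.6,0],[0,0,0.05]],
    [[0.01,-0.6,0],[0,0,0.05]]
  ]
}}

```text
time: 19.73
tool_pos: [0.4522, -0.1889, 0.2556]
eef_rot: [0.144, 0.575, 0.781, 0.194]
force: [0.0, 0.7, 0.3]
grip_width: 0.0426
```

```bash
cat > r.py <<'E'
from n import *
from cell import vision
tp,tR=tool(); c=vision.calibration('wrist'); im=vision.read_camera('wrist'); cv2.imwrite('pics/w8.png',im)
hsv=cv2.cvtColor(im,cv2.COLOR_BGR2HSV); r=cv2.inRange(hsv,(0,130,40),(8,255,255))|cv2.inRange(hsv,(172,130,40),(180,255,255))
n,l,st,ce=cv2.connectedComponentsWithStats(r)
for k in np.argsort(-st[1:,4])[:2]+1: print('red',ce[k].round(1),st[k])
o,Rm=hub(m);t=np.linspace(0,2*np.pi,40)
for a in(-.05,0,.05,.1):
    q=np.vstack([proj(c,[o+Rm@[.125*np.sin(a)+.011*np.cos(x),.13-.125*np.cos(a)+.011*np.sin(x),z] for x in t]) for z in(.115,.165)]); print(a,q.min(0).round(1),q.max(0).round(1))
E
python3 n.py "[(0,138)]"; python3 r.py
```

```text
19.7333 H 137.7 ang -0.075 rad 125.6 toolang 0.003 tilt 0.000 -0.000 q [-0.6  -0.39 -0.3   1.33  0.38  0.73] F [0.  0.7 0.3] 0.0426
0 138 [ 0.01  0.37 -0.01] [0.    0.    0.003]
red [353.  343.2] [ 322  311   62   62 2811]
red [357.1 297.7] [348 286  19  23 224]
-0.05 [296.4 267. ] [363.4 379.3]
0 [315.5 267.4] [382.5 379.7]
0.05 [330.2 267.1] [401.5 379.4]
0.1 [343.4 266.2] [420.6 378.2]
```

The knob's right edge is at col 384 against 382.5 predicted for angle 0, so it's at or very near the stop. I'll push gently to confirm contact.

>>> {"api": "jog_arm", "payload": {
  "motion": [
    [[0,-0.04,0],[0,0,0]],
    [[0,-0.08,0],[0,0,0]],
    [[0,-0.12,0],[0,0,0]],
    [[0,-0.12,0],[0,0,0]]
  ]
}}

```text
time: 20.12
tool_pos: [0.45, -0.1896, 0.2545]
eef_rot: [0.144, 0.575, 0.782, 0.195]
force: [3.6, 0.6, -0.3]
grip_width: 0.0428
```

```bash
python3 n.py "[(0,138)]"; python3 r.py
```

```text
20.1167 H 137.8 ang -0.095 rad 125.9 toolang 0.004 tilt 0.001 -0.000 q [-0.6  -0.39 -0.31  1.33  0.38  0.73] F [ 3.6  0.6 -0.3] 0.0428
0 138 [ 0.01  0.48 -0.01] [0.001 0.    0.004]
red [353.2 343.1] [ 322  311   63   62 2808]
red [356.  291.3] [348 276  17  28 229]
-0.05 [304.6 266.9] [371.6 379.1]
0 [322.6 267.3] [390.6 379.5]
0.05 [335.8 267. ] [409.7 379.2]
0.1 [349.1 266.1] [428.8 378. ]
```

>>> {"api": "jog_arm", "payload": {
  "motion": [
    [[0,-0.08,0],[0,0,0]],
    [[0,-0.16,0],[0,0,0]],
    [[0,-0.2,0],[0,0,0]],
    [[0,-0.2,0],[0,0,0]]
  ]
}}

```text
time: 20.5
tool_pos: [0.4494, -0.1899, 0.2543]
eef_rot: [0.147, 0.572, 0.782, 0.198]
force: [36.3, 10.5, -1.3]
grip_width: 0.0429
```

```bash
python3 n.py "[(0,138)]"; python3 r.py
```

```text
20.5 H 137.9 ang -0.100 rad 126.1 toolang 0.008 tilt 0.011 0.001 q [-0.61 -0.39 -0.31  1.33  0.39  0.72] F [36.3 10.5 -1.3] 0.0429
0 138 [0.01 0.51 0.  ] [ 0.011 -0.001  0.008]
red [355.5 341.2] [ 324  292   63   80 2838]
red [357.2 284. ] [353 276  10  14  73]
-0.05 [307.3 266.6] [374.1 378.4]
0 [323.4 267. ] [393.  378.8]
0.05 [336.6 266.7] [412.  378.4]
0.1 [349.9 265.8] [431.  377.2]
```

Hard stop (36 N). I'll back off by centring the cage, then retreat along the axis.

>>> {"api": "jog_arm", "payload": {
  "motion": [
    [[0,0.1,0],[0,0,0]],
    [[0,0.25,0],[0,0,0]],
    [[0,0.3,0],[0,0,0]],
    [[0,0.3,-0.2],[0,0,0]],
    [[0,0.3,-0.8],[0,0,0]],
    [[0,0.3,-1.6],[0,0,0]],
    [[0,0.3,-2.4],[0,0,0]],
    [[0,0.3,-3.2],[0,0,0]],
    [[0,0.3,-4.0],[0,0,0]],
    [[0,0.3,-4.8],[0,0,0]],
    [[0,0.3,-5.5],[0,0,0]],
    [[0,0.3,-5.5],[0,0,0]]
  ]
}}

```text
time: 21.55
tool_pos: [0.3893, -0.2086, 0.3804]
eef_rot: [0.146, 0.575, 0.781, 0.194]
force: [-0.2, 0.1, 0.2]
grip_width: 0.0428
```

>>> {"api": "jog_arm", "payload": {
  "motion": [
    [[0,0,-0.5],[0,0,0]],
    [[0,0,-0.5],[0,0,0]],
    [[0,0,-0.5],[0,0,0]],
    [[0,0,-0.5],[0,0,0]]
  ]
}}

```text
time: 21.88
tool_pos: [0.3847, -0.2097, 0.3872]
eef_rot: [0.144, 0.575, 0.781, 0.194]
force: [1.2, -0.4, -0.5]
grip_width: 0.0428
```

```bash
python3 n.py "[(0,138)]"; python3 r.py; python3 - <<'E'
from n import *
from cell import vision
ims=[cv2.resize(vision.read_camera('wrist'),(400,300))]
c=vision.calibration('scene'); im=vision.read_camera('scene'); x,y=proj(c,hub(m)[0])[0].astype(int)
w=cv2.resize(im[y-75:y+45,x-80:x+80],(400,300),interpolation=cv2.INTER_CUBIC); cv2.imwrite('pics/fin.png',np.hstack(ims+[w]))
E
```

```text
21.8833 H 287.0 ang -0.080 rad 125.7 toolang 0.003 tilt -0.000 0.000 q [-0.75 -0.37 -0.02  1.66  0.42  0.57] F [ 1.2 -0.4 -0.5] 0.0428
0 138 [0.01 0.4  5.96] [-0.    -0.     0.003]
red [158.9 447. ] [124 426  73  54 900]
red [331.7 234.1] [319 221  26  27 551]
-0.05 [310.8 209.9] [340. 250.]
0 [319.1 210.1] [348.3 250.2]
0.05 [326.3 209.9] [356.6 250.1]
0.1 [333.2 209.4] [364.9 249.5]
```

View pics/fin.png

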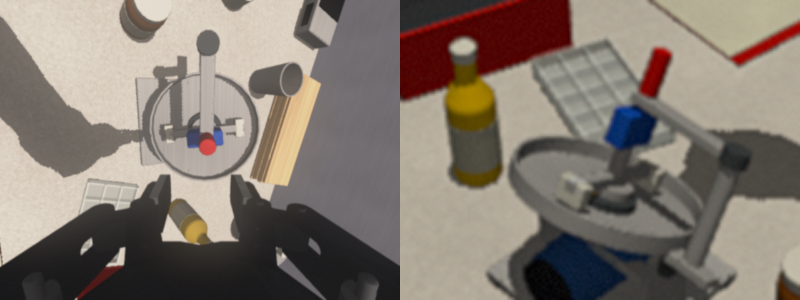

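The arm lies over the seated agitator's head at its stop (red knob over the blue grip in both views), and the gripper is clear. Handing in.

```bash
python3 -c "
from cell import manip
print(manip.observe()['qvel'].round(3)); print(manip.job_done())"
```

```text
[-0.001 -0.     0.006  0.004  0.002 -0.001]
the job is handed in; nothing more can be done
None
```

The agitator is out of its stand and fully home in the tilted hub, the hold-down arm is at its stop over it, and the job was handed in at about 22 s of the 67 s allowed.

- **Fit:** The key went straight into the keyways at the measured angle (about 4.7° from hub x), so no searching turn was needed. The collar met a hard stop at 0.3 mm by my estimate, under about 24 N along the axis. I then released it.
- **Hold-down arm:** I caged the red knob with half-open fingers and swung it from about 1.53 rad until it met a hard stop. The wrist force reached about 38 N there, at the fingers, and I backed off and retreated. The last images put the arm within about 0.02 rad of zero.
- **Last checks:** After the retreat the wrist force was about 1 N, the robot was at rest and touching nothing, and the last pictures show the arm over the agitator's head.
- **Disagreements:** My first fit put the hub about 1 mm off, and the close wrist view corrected it. The scene and top overlays differed by 1–3 px from the wrist measurements, and the insertion went by the wrist camera without jamming.
- **Bystanders:** I did not measure their positions at the end. The bottle, mould and beaker looked undisturbed in the last pictures, and no unexpected contact force showed up.

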